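Gather the stir bars under a loose lid, then put the lid away

TASK

Press on the loose clear lid to tip the covered steel dish on its pivot all the way to its stop, lid still on, so that both stir bars inside roll together against the low edge. Then lift the lid off, leaving the dish tipped, set it (do not drop it) flat with its handle up in the open storage case, and press the case's hinged lid down past its catch until it is fully shut. Leave the bottle, beaker, jar and tip box where they stand.

Things in the scene. Friction and masses are not known exactly. Their poses are not given: they have to be found in the camera images.
- dish (a joint): Tipping angle of the open dark steel dish (rad): 0 = level (start), 0.55 = at its stop, the dish's -x side (roughly towards the robot) down. The stiff pivot stays where it is left (0.28 N m of friction; 5 to 7 N down on the lid 50 mm to the -x side of the pivot tips it). Dish 140 (x) x 110 (y) x 30 mm high, walls and floor 3 mm.
- dish_pivot (a point): Middle of the dish's underside, on the pivot axis, 65 mm above the bench. Axes tip with the dish: x across the pivot (-x side goes down), y along the pivot, z up out of the dish. The dish hangs in a fixed grey stand (base 150 x 150 mm, a cheek at either end of the pivot up to 74 mm above the bench, 140 mm over both); it may stand on the left or the right.
- lid_handle (a point): Centre of the grey handle of the loose clear lid: an upright block 14 mm thick (lid x), 70 mm long (lid y), 28 mm high, in the middle of the lid. Axes: x through the handle's thickness, y along it, z up. At the start the lid lies on the dish, axes parallel to the dish's, this point 48 mm above dish_pivot along dish z.
- lid_plate (a point): Centre of the top face of that lid's flat plate, 14 mm below lid_handle, same axes. Plate 150 (x) x 120 (y) x 4 mm; a skirt reaches 8 mm down below the plate, outside the dish walls with 2 mm of play all round, so the skirt's lower edge is 12 mm below this point. At the start this point is 34 mm above dish_pivot. The lid weighs 0.11 to 0.22 kg.
- bar1: White stir bar, cylinder 16 mm diameter, 60 mm long, lying loose in the dish under the lid; origin at its centre, y axis along it.
- bar2: Second stir bar, like bar1.
- case: Grey open-topped storage case fixed on the bench: 160 (x) x 200 (y) x 60 mm high, walls and floor 5 mm (inside 150 x 190 mm); the dish lid fits in only with its handle running along the case's x. Origin: centre of the underside; x from the catch side (nearer the robot) to the hinge side, y along the hinge, z up. It stands on the other side from the dish.
- case_lid (a joint): Angle of the case's white hinged lid (rad): 0 = shut, about 1.5 to 1.75 at the start (standing up), limit 1.85. Stiff hinge that stays where left (0.17 N m of friction). A spring catch at the free edge resists below about 0.08 rad and has to be passed: about 8 to 14 N down near the free edge; past it the lid closes on the rim.
- case_hinge (a point): Point on the case lid's hinge axis, middle of its length, at the case's rim: 80 mm to +x of the case's centre, 60 mm above the bench. Axes turn with the lid (equal to the case's when shut; lid turns about +y as it opens).
- case_press (a point): Point on the outer (upper when shut) face of the case lid, 130 mm from the hinge axis towards the free edge, mid-width. The lid is 166 mm from hinge to free edge, 200 mm wide, 8 mm thick; when shut its top is 68 mm above the bench. Axes as case_hinge: z is the outward normal of the lid's outer face.
- bottle: Bystander: amber bottle 68 mm diameter, 150 mm high; origin at the centre of its underside.
- beaker: Bystander: glass beaker 68 mm diameter, 85 mm high; origin at the centre of its underside.
- jar: Bystander: white jar with black cap, 64 mm diameter, 75 mm high; origin at the centre of its underside.
- tip_box: Bystander: grey pipette-tip box with clear top, 120 x 80 x 62 mm; origin at the centre of its underside.

How it is judged:
By the outcome, as a careful person would: the job done as asked, in the order asked, and still so for the second after the job is handed in, with the robot touching nothing.
It also fails if it takes over 64 s, if anything falls off the work surface, if the arm or the gripper's body presses on something with over 40 N, if the wrist force passes 120 N, or if a joint passes its speed limit or range.

ROBOT

A 6-joint arm with a two-finger parallel gripper is mounted at the origin on the work surface. World frame = base frame: x ahead of the robot, y to its left, z up, the work surface at z = 0. Lengths are in m, angles in degrees, forces in N, time in s.
With the tool pointing down it reaches from about 0.35 to 0.925 m from the base axis. Payload 6.4 kg.
Tool frame: the origin (TCP) lies midway between the tips of the shut fingers; the grasp point (between the pads) lies 19 mm behind it; z points along the fingers, y is the direction in which the jaws open and shut (so a half turn about z gives the same grasp; the last joint's range is limited). The gripper opens to 94 mm and grips with 3 to 60 N. Pads are 16 mm wide; open, the fingers measure 119 mm over their backs; the gripper's body (75 mm by 177 mm) begins 78 mm behind the grasp point.
Start: joints at [-86.293, 14.043, 89.255, -0, 76.702, -9.975], TCP at [0.154, -0.632, 0.178] pointing down, gripper open.
Joint ranges: [-179.41, 179.41], [-58.25, 129.5], [7.25, 145.43], [-54.29, 234.29], [11.92, 165.04], [-157.13, 157.13]. Speed limits (degrees/s): [147.25, 147.25, 180, 180, 180, 180].

INTERFACE

Orientations are given as a 3x3 rotation matrix whose columns are the frame's x, y, z axes.
In Python, from station import ctrl, viewer gives the robot as it stands.
- The arm moves only by the tool apply_moves, never from a script. Its argument "targets" is a list of rows, each a list of 3 entries, a list of its own where there are three numbers: the opening, from 0 (shut) to 1 (fully open), then the shift along the tool's x, y, z in m, then the turn, a rotation vector about the tool's x, y, z in rad. In form: [[claw, [dx, dy, dz], [ax, ay, az]], ...]. A call has 1 to 12 rows; each row is the pose to reach, as a shift and turn from the pose commanded when the call began, along the tool's axes at that moment; what a row does not reach only later rows make up. A row lasts 1/8 s, in which the tool goes at most 62.5 mm and 10.7 degrees, less where a joint would pass 70% of its speed; a pose out of reach is approached as far as the arm can. A call with a gripper value outside its range is refused whole. The fingers move at their own pace and stop on an object; "grip_force" is the grip in N (left out, the last holds). Time passes only in rows, so rows that repeat a pose let the fingers close. It gives the time, the measured TCP pose, the force and the opening at its end, in the units of the state.
- ctrl.sense(): the state, without advancing time (a new reading comes with each control period).
- viewer.camera(name): name is "side" or "top" or "wrist"; returns the picture (400x640x3 uint8, blue, green, red); there is no depth.
- viewer.calibration(name): a dict with "camera_matrix" (3x3 intrinsics, pixels), "rvec" (rotation vector, rad) and "tvec" (3), from world to camera coordinates, as OpenCV has them. Camera axes: x right, y down, z forward; pixel columns grow to the right and rows downward; lengths in m; the calibration is good to about 2 mm. A picture is of the moment at which its call begins: read the wrist's pose just before it. calibration takes no time and is no camera call; for the wrist camera it gives the pose at the moment of the call.
- ctrl.hand_in(): hands the job in, once; it reports no verdict.
The state is a dict: "time": time; "q": joint angles; "joint_velocities": joint speeds; "joint_efforts": joint torques, N m; "tool_pos": TCP position; "ee_rot": TCP orientation; "contact_force": force on the tool from outside, world axes, zero at the start; "wrist_torque": the same for the moment, N m; "gripper_width": finger opening in m.
Only numpy, scipy, OpenCV 4.12 (cv2) and the standard library are available. Lean on these libraries where they do the work, as an engineer would, in place of code of your own. Each camera call takes 0.05 s, during which the arm holds its last target. There are 200 camera calls.

## Working session

There is one attempt and no reset: what is moved stays moved. The work goes in short steps, Python scripts to look and compute and a tool call to move; the robot and the scene stay as the last step left them, time stands still between calls to the robot, and variables do not carry over. Pictures are saved under pics/ and viewed, about 8 in all and at most 12, crops included, and the job is handed in when it is done.

Besides the shell and the picture viewer there is one more tool, called after "Call:" as name(argument=value, ...), one argument or row to a line, values as JSON. apply_moves: Moves the arm, as the interface text tells. Its arguments: {"type":"object","properties":{"targets":{"type":"array"},"grip_force":{"type":"number"}},"required":["targets"]}

```bash
ls; mkdir -p pics
python3 - <<'E'
from station import ctrl, viewer
import cv2,numpy as np
for n in("side","top"):
    im=viewer.camera(n); cv2.imwrite(f"pics/{n}0.png",im)
    c=viewer.calibration(n); R=cv2.Rodrigues(np.array(c["rvec"]))[0]
    print(n,np.round(c["camera_matrix"],1).tolist(),np.round(-R.T@np.array(c["tvec"]).ravel(),3),np.round(R,3).tolist())
s=ctrl.sense();print({k:np.round(v,3).tolist() for k,v in s.items()})
E
```

```text
pics
side [[458.6, 0.0, 323.0], [0.0, 458.6, 188.2], [0.0, 0.0, 1.0]] [ 0.548 -1.089  1.211] [[0.998, -0.057, 0.013], [-0.032, -0.719, -0.694], [0.049, 0.692, -0.72]]
top [[414.6, 0.0, 320.6], [0.0, 414.6, 204.1], [0.0, 0.0, 1.0]] [ 0.336 -0.036  1.627] [[-0.016, -1.0, -0.018], [-0.984, 0.019, -0.179], [0.179, 0.015, -0.984]]
{'time': 0.1, 'q': [-86.295, 14.079, 89.317, -0.001, 76.701, -9.976], 'joint_velocities': [0.034, -0.08, -0.225, 0.092, 0.038, 0.068], 'joint_efforts': [-0.001, -41.692, -31.552, 0.069, 0.031, -0.0], 'tool_pos': [0.154, -0.631, 0.177], 'ee_rot': [[0.972, 0.237, -0.0], [0.237, -0.972, 0.002], [0.0, -0.002, -1.0]], 'contact_force': [-0.076, -0.177, -0.824], 'wrist_torque': [0.049, 0.011, 0.024], 'gripper_width': 0.094}
```

View pics/top0.png

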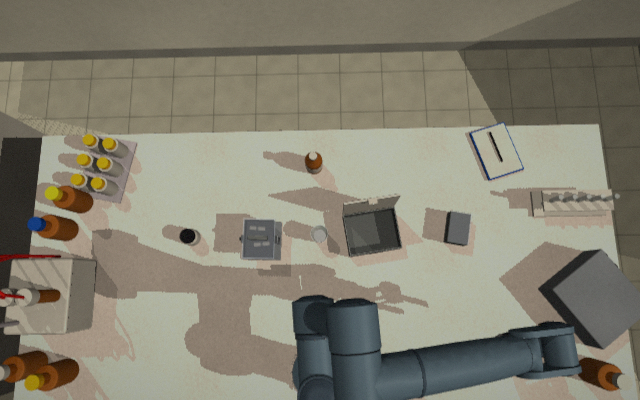

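View pics/side0.png

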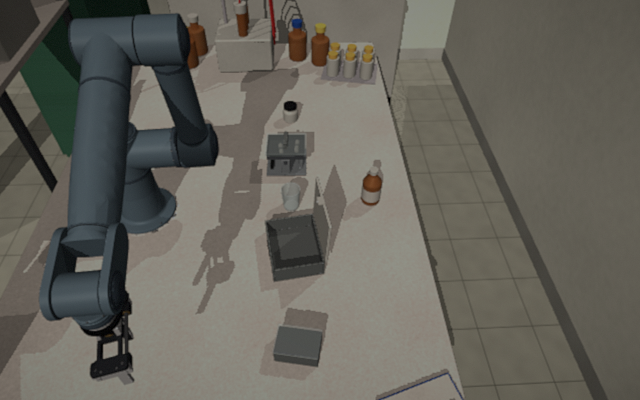

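The top view shows the dish stand at about (261,239), the case at (372,232) with its lid standing up along (372,207), the beaker at (320,233), the bottle at (314,162), the jar at (188,236) and the tip box at (457,228). Next I'll zoom in on the dish and case.

Run:
```python
import cv2,numpy as np
t=cv2.imread("pics/top0.png");s=cv2.imread("pics/side0.png")
a=cv2.resize(t[190:270,230:415],None,fx=4.3,fy=4.3,interpolation=cv2.INTER_CUBIC)[:, :800]
b=cv2.resize(s[120:290,255:345],None,fx=0.1,fy=0.1)
cv2.imwrite("pics/c1.png",a)
l=cv2.resize(s[125:185,255:325],(400,343),interpolation=cv2.INTER_CUBIC)
r=cv2.resize(s[165:285,255:355],(400,480),interpolation=cv2.INTER_CUBIC)
o=np.zeros((480,800,3),np.uint8);o[:343,:400]=l;o[:,400:]=r
cv2.imwrite("pics/c2.png",o)
```

```text
(no output)
```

View pics/c1.png

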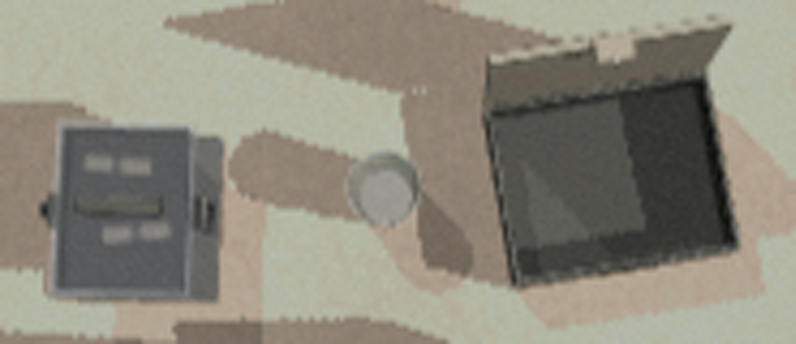

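View pics/c2.png

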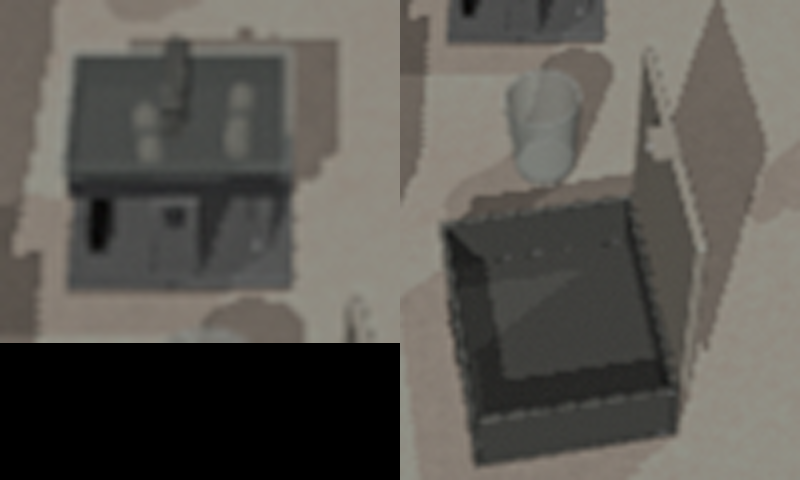

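The top crop shows the lid plate corners at about (62,125), (190,128), (187,293) and (55,293), and its handle from (76,205) to (161,207). The case rim corners are (490,112), (706,82), (735,245) and (515,285), with the lid standing up at the far side. The side crop agrees. Next I'll turn these into positions.

```bash
cat > h.py <<'E'
import cv2,numpy as np
from station import ctrl,viewer
def ray(n,p,c=None):
    c=c or viewer.calibration(n); R=cv2.Rodrigues(np.array(c["rvec"]))[0]; o=-R.T@np.array(c["tvec"]).ravel()
    d=R.T@np.linalg.inv(np.array(c["camera_matrix"]))@np.array([p[0],p[1],1.]); return o,d
def onz(n,p,z,c=None):
    o,d=ray(n,p,c); return o+d*(z-o[2])/d[2]
def proj(n,P):
    c=viewer.calibration(n); return cv2.projectPoints(np.atleast_2d(np.array(P,float)),np.array(c["rvec"]),np.array(c["tvec"]),np.array(c["camera_matrix"]),None)[0][:,0]
def tri(pa,pb,na="top",nb="side"):
    A=[];b=[]
    M=0;v=0
    for n,p in((na,pa),(nb,pb)):
        o,d=ray(n,p);d=d/np.linalg.norm(d);Q=np.eye(3)-np.outer(d,d);M=M+Q;v=v+Q@o
    return np.linalg.solve(M,v)
T=lambda x,y:(230+(x+.5)/4.3-.5,190+(y+.5)/4.3-.5)
E
python3 - <<'E'
from h import *
np.set_printoptions(precision=4,suppress=True)
L=lambda x,y:(255+(x+.5)/5.714-.5,125+(y+.5)/5.714-.5)
C=lambda x,y:(255+(x-400+.5)/4-.5,165+(y+.5)/4-.5)
def quad(n,f,ps,z,name):
    P=np.array([onz(n,f(*p),z) for p in ps]); print(n,name,P[:,:2].tolist(),"c",P.mean(0),"len",[round(float(np.linalg.norm(P[i]-P[i-1])),3) for i in range(4)])
# order far+y, far-y, near-y, near+y
quad("top",T,[(60,123),(191,126),(189,294),(53,294)],.099,"lid")
quad("side",L,[(292,52),(290,172),(70,180),(74,54)],.099,"lid")
quad("top",T,[(488,112),(707,82),(737,245),(514,287)],.06,"case")
quad("side",C,[(632,200),(680,393),(478,418),(443,225)],.06,"case")
for z in(.127,.113): print("handle",onz("top",T(76,205),z),onz("top",T(161,207),z))
print("handle side",onz("side",L(178,38),.127),onz("side",L(172,100),.127))
# case lid free edge corners
print("lid edge",tri(T(487,60),C(648,45)),tri(T(731,22),C(702,250)))
# bystanders
print("beaker",tri(T(383,188),C(543,90)),"beaker top z=.085",onz("top",T(383,180),.085),onz("side",C(543,85),.085))
# blobs for the bars & handle
im=cv2.imread("pics/top0.png")
E
```

```text
top lid [[0.5665189300033882, 0.2763426364487426], [0.5617228663475278, 0.1622695202619056], [0.4170203793190141, 0.16342438169403958], [0.4190260268241991, 0.27982680347040106]] c [0.4911 0.2205 0.099 ] len [0.148, 0.114, 0.145, 0.116]
side lid [[0.5748891850690929, 0.2702265275296909], [0.5699109907752009, 0.1511282021235052], [0.4311888338616515, 0.14951318653032475], [0.43042104124560365, 0.27411194149261786]] c [0.5016 0.2112 0.099 ] len [0.145, 0.119, 0.139, 0.125]
top case [[0.5750232175169895, -0.09694271722525644], [0.5982623671140403, -0.29209073516861844], [0.45334627729826926, -0.31130721861626176], [0.4202507521414651, -0.11558822742557266]] c [ 0.5117 -0.204   0.06  ] len [0.156, 0.197, 0.146, 0.198]
side case [[0.5856359708998649, -0.10179489232419558], [0.6137819865248463, -0.29452993165692765], [0.4624157466485267, -0.3095596576371755], [0.43094901331042, -0.12145343330601344]] c [ 0.5232 -0.2068  0.06  ] len [0.156, 0.195, 0.152, 0.191]
handle [0.4919 0.2558 0.127 ] [0.4889 0.1838 0.127 ]
handle [0.4934 0.2586 0.113 ] [0.4904 0.1858 0.113 ]
handle side [0.5005 0.2534 0.127 ] [0.4966 0.1914 0.127 ]
lid edge [ 0.5953 -0.0903  0.2264] [ 0.6236 -0.2873  0.2194]
beaker [ 0.51   -0.0026  0.0903] beaker top z=.085 [ 0.5132 -0.0033  0.085 ] [0.5142 0.0096 0.085 ]
```

```bash
cat >> h.py <<'E'
from scipy.spatial.transform import Rotation as Ro
def down(yawy,tilt=0):
    """tool y along world yaw (deg), z down; tilt (rad) turns about horizontal axis tool x so z leans toward +y(tool)"""
    a=np.deg2rad(yawy); y=np.array([np.cos(a),np.sin(a),0]); z=np.array([0,0,-1.])
    x=np.cross(y,z); R=np.c_[x,y,z]
    return Ro.from_rotvec(-tilt*np.array([1,0,0])).as_matrix() if False else R@Ro.from_rotvec([-tilt,0,0]).as_matrix()
def rows(targets):
    s=ctrl.sense();p0=np.array(s["tool_pos"]);R0=np.array(s["ee_rot"])
    for p,R in targets:
        print(np.round(R0.T@(np.array(p)-p0),3).tolist(),np.round(Ro.from_matrix(R0.T@R).as_rotvec(),3).tolist())
def st():
    s=ctrl.sense();print("t",round(s["time"],2),"p",np.round(s["tool_pos"],4),"R",np.round(s["ee_rot"],3).tolist(),"F",np.round(s["contact_force"],1),"w",round(s["gripper_width"],4),"q",np.round(s["q"],0))
E
python3 - <<'E'
from h import *
s=ctrl.sense();c=viewer.calibration("wrist");R=cv2.Rodrigues(np.array(c["rvec"]))[0];o=-R.T@np.array(c["tvec"]).ravel()
R0=np.array(s["ee_rot"]);print("cam in tool",R0.T@(o-s["tool_pos"]),"axes in tool\n",np.round(R0.T@R.T,3),c["camera_matrix"])
print(down(-2.4,.55))
rows([([.154,-.632,.38],R0),([.36,-.1,.38],down(-2.4)),([.46,.21,.38],down(-2.4))])
E
```

```text
cam in tool [ 0.07411152 -0.00169965 -0.20561874] axes in tool
 [[ 0.001 -0.968 -0.251]
 [ 1.     0.     0.001]
 [-0.001 -0.251  0.968]] [[326.77848019   0.         321.55349498]
 [  0.         326.77848019 205.21078053]
 [  0.           0.           1.        ]]
[[ 0.04187565  0.85177671  0.52222874]
 [ 0.99912283 -0.03570002 -0.02188787]
 [ 0.          0.52268723 -0.85252452]]
[0.0, 0.001, -0.203] [0.0, 0.0, 0.0]
[0.326, -0.467, -0.202] [-0.001, -0.001, -1.29]
[0.497, -0.745, -0.201] [-0.001, -0.001, -1.29]
```

Call:
apply_moves(
  targets=[
    [0, [0.05, -0.06, -0.05], [0, 0, -0.1]],
    [0, [0.09, -0.12, -0.1], [0, 0, -0.25]],
    [0, [0.13, -0.18, -0.13], [0, 0, -0.4]],
    [0, [0.17, -0.24, -0.15], [0, 0, -0.55]],
    [0, [0.21, -0.3, -0.15], [0, 0, -0.7]],
    [0, [0.25, -0.36, -0.15], [0, 0, -0.85]],
    [0, [0.29, -0.42, -0.14], [0, 0, -1.0]],
    [0, [0.33, -0.48, -0.13], [0, 0, -1.15]],
    [0, [0.37, -0.54, -0.11], [0, 0, -1.29]],
    [0, [0.41, -0.6, -0.1], [0, 0, -1.29]],
    [0, [0.45, -0.66, -0.09], [0, 0, -1.29]],
    [0, [0.48, -0.71, -0.08], [0, 0, -1.29]],
  ],
)

```text
time: 1.6
tool_pos: [0.4051, 0.0385, 0.2794]
ee_rot: [[0.042, 0.999, 0.001], [0.999, -0.042, -0.0], [-0.0, 0.001, -1.0]]
contact_force: [0.7, -0.2, 0.5]
gripper_width: 0.0001
```

Call:
apply_moves(
  targets=[
    [0, [0, 0, 0], [0, 0, 0]],
    [0, [0, 0, 0], [0, 0, 0]],
    [0, [0, 0, 0], [0, 0, 0]],
  ],
)

```text
time: 1.98
tool_pos: [0.405, 0.0349, 0.2799]
ee_rot: [[0.045, 0.999, 0.0], [0.999, -0.045, -0.0], [-0.0, 0.001, -1.0]]
contact_force: [1.4, -0.5, 0.3]
gripper_width: 0.0005
```

Run:
```python
from h import *
import json
st()
c=viewer.calibration("wrist");json.dump({k:np.array(v).tolist() for k,v in c.items()},open("w1.json","w"))
cv2.imwrite("pics/w1.png",viewer.camera("wrist"))
```

```text
t 1.98 p [0.405  0.0349 0.2799] R [[0.045, 0.999, 0.0], [0.999, -0.045, -0.0], [-0.0, 0.001, -1.0]] F [ 1.4 -0.5  0.3] w 0.0005 q [-11. -25. 115.  -0.  90.  -9.]
```

View pics/w1.png

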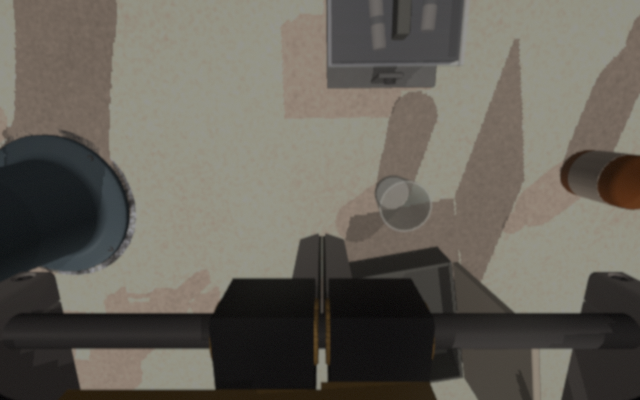

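The wrist view has image right = world +x and up = +y. The dish lid is at the top (330–465, 0–65), the beaker at (405,203), and the case is partly hidden behind the fingers. I'll shift towards the dish.

Call:
apply_moves(
  targets=[
    [0, [0.05, 0.02, 0], [0, 0, 0]],
    [0, [0.1, 0.04, 0], [0, 0, 0]],
    [0, [0.13, 0.05, 0], [0, 0, 0]],
    [0, [0.13, 0.05, 0], [0, 0, 0]],
    [0, [0.13, 0.05, 0], [0, 0, 0]],
    [0, [0.13, 0.05, 0], [0, 0, 0]],
  ],
)

```text
time: 2.78
tool_pos: [0.4604, 0.1628, 0.2799]
ee_rot: [[0.044, 0.999, 0.001], [0.999, -0.044, -0.0], [-0.0, 0.001, -1.0]]
contact_force: [0.0, 0.1, 0.1]
gripper_width: 0.0003
```

Run:
```python
from h import *
import json
st()
c=viewer.calibration("wrist");json.dump({k:np.array(v).tolist() for k,v in c.items()},open("w2.json","w"))
im=viewer.camera("wrist");cv2.imwrite("pics/w2f.png",im)
cv2.imwrite("pics/w2.png",cv2.resize(im[40:300,180:500],None,fx=2.3,fy=2.3,interpolation=cv2.INTER_CUBIC))
```

```text
t 2.77 p [0.4604 0.1628 0.2799] R [[0.044, 0.999, 0.001], [0.999, -0.044, -0.0], [-0.0, 0.001, -1.0]] F [0.  0.1 0.1] w 0.0003 q [  6. -12. 105.  -0.  87.   9.]
```

View pics/w2.png

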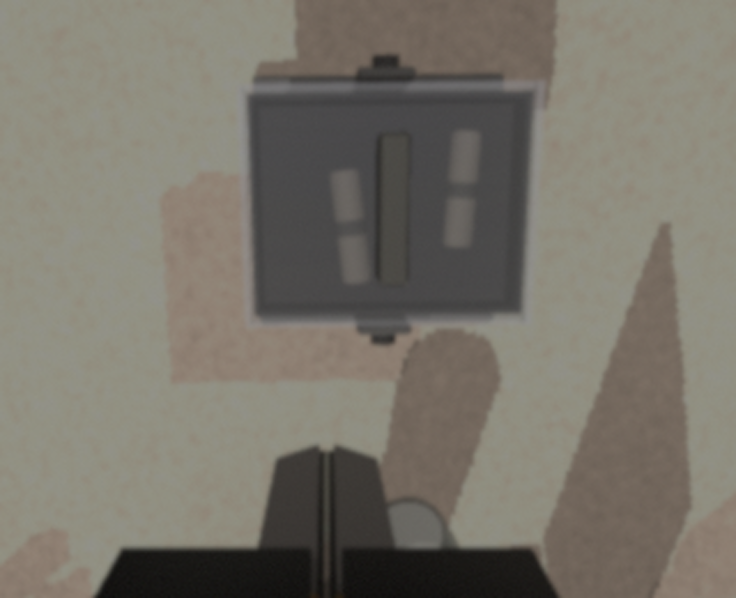

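The crop shows the lid corners at (247,88), (542,83), (527,321) and (253,326), the handle top from (394,131) to (394,285), and two bars: one left of the handle, one right.

Run:
```python
from h import *
import json
np.set_printoptions(precision=4,suppress=True)
c=json.load(open("w2.json"))
W=lambda x,y:(180+(x+.5)/2.3-.5,40+(y+.5)/2.3-.5)
P=np.array([onz("w",W(*p),.099,c) for p in[(247,88),(542,83),(527,321),(253,326)]])
print(P,P.mean(0),[np.linalg.norm(P[i]-P[i-1]) for i in range(4)])
print("yaw far/near x edges",[np.degrees(np.arctan2(*(b-a)[1::-1])) for a,b in((P[0],P[1]),(P[3],P[2]))])
h=np.array([onz("w",W(*p),.127,c) for p in[(394,131),(394,285)]]);print("handle",h,h.mean(0),np.linalg.norm(h[0]-h[1]),"yaw",np.degrees(np.arctan2(*(h[0]-h[1])[1::-1]))-90)
print("pivot ends", onz("w",W(385,62),.065,c),onz("w",W(383,338),.065,c))
print("beaker base",onz("w",W(412,530),.085,c))
```

```text
[[0.4283 0.2845 0.099 ]
 [0.5704 0.2805 0.099 ]
 [0.5659 0.1645 0.099 ]
 [0.4232 0.1681 0.099 ]] [0.497  0.2244 0.099 ] [np.float64(0.11646174253514015), np.float64(0.14220798199342558), np.float64(0.11608480308164142), np.float64(0.14274604227012844)]
yaw far/near x edges [np.float64(-1.5937477716607233), np.float64(-1.4452975045627965)]
handle [[0.4962 0.2599 0.127 ]
 [0.4948 0.19   0.127 ]] [0.4955 0.225  0.127 ] 0.06990155441938822 yaw -1.205256243024138
pivot ends [0.4978 0.2982 0.065 ] [0.4931 0.1519 0.065 ]
beaker base [0.5058 0.0417 0.085 ]
```

```bash
cat >> h.py <<'E'
PIV=np.array([.496,.2247,.065]);YD=-1.7
def dishframe(th):
    return Ro.from_euler('z',YD,degrees=True).as_matrix()@Ro.from_euler('y',-th).as_matrix()
def ondish(x,z,th,y=0):
    return PIV+dishframe(th)@np.array([x,y,z]),down(YD,th)
E
python3 - <<'E'
from h import *
D=dishframe(.3);print(D[:,2],down(YD,.3)[:,2],down(YD,.3)[:,1],D[:,0])
rows([ondish(-.05,.09,0),ondish(-.05,.044,0),ondish(-.05,.036,0)])
# tipping rows, relative to contact pose (theta=0,z=.034)
p0,R0=ondish(-.05,.036,0)
for th in np.arange(0,.60,.05):
    p,R=ondish(-.05,.033,th);print(round(th,2),np.round(R0.T@(p-p0),3).tolist(),np.round(Ro.from_matrix(R0.T@R).as_rotvec(),3).tolist())
E
```

```text
[-0.29539014  0.00876697  0.95533649] [ 0.29539014 -0.00876697 -0.95533649] [ 0.95491601 -0.02834125  0.29552021] [ 0.95491601 -0.02834125  0.29552021]
[0.062, -0.017, 0.125] [0.001, 0.0, -0.014]
[0.062, -0.017, 0.171] [0.001, 0.0, -0.014]
[0.062, -0.017, 0.179] [0.001, 0.0, -0.014]
0.0 [0.0, 0.0, 0.003] [0.0, 0.0, 0.0]
0.05 [-0.0, -0.002, 0.006] [-0.05, 0.0, -0.0]
0.1 [-0.0, -0.003, 0.008] [-0.1, 0.0, 0.0]
0.15 [0.0, -0.004, 0.011] [-0.15, 0.0, 0.0]
0.2 [0.0, -0.006, 0.014] [-0.2, 0.0, -0.0]
0.25 [-0.0, -0.007, 0.016] [-0.25, 0.0, -0.0]
0.3 [-0.0, -0.008, 0.019] [-0.3, -0.0, -0.0]
0.35 [-0.0, -0.008, 0.022] [-0.35, -0.0, -0.0]
0.4 [-0.0, -0.009, 0.025] [-0.4, -0.0, -0.0]
0.45 [-0.0, -0.009, 0.028] [-0.45, 0.0, 0.0]
0.5 [-0.0, -0.01, 0.031] [-0.5, -0.0, -0.0]
0.55 [-0.0, -0.01, 0.034] [-0.55, 0.0, -0.0]
```

Call:
apply_moves(
  targets=[
    [0, [0.03, -0.01, 0.06], [0.001, 0, -0.014]],
    [0, [0.062, -0.017, 0.12], [0.001, 0, -0.014]],
    [0, [0.062, -0.017, 0.16], [0.001, 0, -0.014]],
    [0, [0.062, -0.017, 0.175], [0.001, 0, -0.014]],
    [0, [0.062, -0.017, 0.178], [0.001, 0, -0.014]],
    [0, [0.062, -0.017, 0.179], [0.001, 0, -0.014]],
  ],
)

```text
time: 3.58
tool_pos: [0.4478, 0.2267, 0.1029]
ee_rot: [[0.029, 1.0, 0.003], [1.0, -0.029, 0.001], [0.001, 0.003, -1.0]]
contact_force: [0.1, 0.8, 0.2]
gripper_width: 0.0004
```

Call:
apply_moves(
  targets=[
    [0, [0, 0, 0.001], [0, 0, 0]],
    [0, [0, -0.001, 0.004], [-0.03, 0, 0]],
    [0, [0, -0.002, 0.006], [-0.05, 0, 0]],
    [0, [0, -0.003, 0.008], [-0.1, 0, 0]],
    [0, [0, -0.003, 0.008], [-0.1, 0, 0]],
  ],
)

```text
time: 4.2
tool_pos: [0.4417, 0.227, 0.0923]
ee_rot: [[0.027, 0.995, 0.098], [1.0, -0.027, -0.003], [-0.0, 0.098, -0.995]]
contact_force: [-0.3, -0.2, 0.2]
gripper_width: 0.0002
```

Run:
```python
from h import *
st(); rows([ondish(-.05,.034,th) for th in(.1,.2,.3,.4,.5,.55)])
```

```text
t 4.2 p [0.4417 0.227  0.0923] R [[0.027, 0.995, 0.098], [1.0, -0.027, -0.003], [-0.0, 0.098, -0.995]] F [-0.3 -0.2  0.2] w 0.0002 q [ 15.  -5. 119.  -2.  60.  18.]
[-0.001, 0.001, -0.001] [-0.002, -0.0, 0.003]
[-0.001, -0.002, 0.004] [-0.102, -0.0, 0.002]
[-0.001, -0.004, 0.009] [-0.202, -0.0, 0.002]
[-0.001, -0.006, 0.015] [-0.302, -0.0, 0.002]
[-0.001, -0.008, 0.021] [-0.402, -0.001, 0.002]
[-0.001, -0.008, 0.024] [-0.452, -0.001, 0.002]
```

Call:
apply_moves(
  targets=[
    [0, [0, 0, 0.003], [-0.05, 0, 0]],
    [0, [0, -0.002, 0.006], [-0.1, 0, 0]],
    [0, [0, -0.003, 0.009], [-0.15, 0, 0]],
    [0, [0, -0.004, 0.012], [-0.2, 0, 0]],
  ],
)

```text
time: 4.7
tool_pos: [0.4405, 0.2271, 0.0807]
ee_rot: [[0.028, 0.955, 0.296], [1.0, -0.027, -0.008], [0.0, 0.296, -0.955]]
contact_force: [-0.0, -0.6, -0.0]
gripper_width: 0.0004
```

Call:
apply_moves(
  targets=[
    [0, [0, -0.001, 0.003], [-0.05, 0, 0]],
    [0, [0, -0.001, 0.006], [-0.1, 0, 0]],
  ],
)

```text
time: 4.95
tool_pos: [0.4413, 0.227, 0.0748]
ee_rot: [[0.028, 0.92, 0.39], [1.0, -0.026, -0.011], [0.0, 0.39, -0.921]]
contact_force: [-4.3, -2.0, 7.6]
gripper_width: 0.0007
```

Run:
```python
from h import *
st(); rows([ondish(-.05,.034,th) for th in(.4,.5,.55)])
im=viewer.camera("side"); cv2.imwrite("pics/s2.png",cv2.resize(im[100:200,230:350],None,fx=5,fy=5,interpolation=cv2.INTER_CUBIC))
```

```text
t 4.95 p [0.4413 0.227  0.0748] R [[0.028, 0.92, 0.39], [1.0, -0.026, -0.011], [0.0, 0.39, -0.921]] F [-4.3 -2.   7.6] w 0.0007 q [ 19. -13. 131. -12.  41.  28.]
[-0.001, -0.003, -0.004] [0.001, -0.001, 0.002]
[-0.001, -0.007, 0.001] [-0.099, -0.001, 0.001]
[-0.001, -0.008, 0.004] [-0.149, -0.001, 0.001]
```

View pics/s2.png

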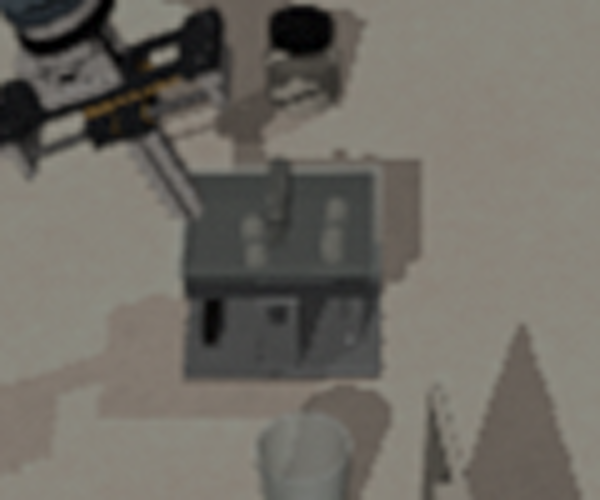

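The side crop shows the lid still level, with its left edge at x≈187 and the handle at 278. The fingertips meet its -x edge around (197,215). I'll check where the TCP and lid points should project.

Run:
```python
from h import *
np.set_printoptions(precision=1,suppress=True)
s=ctrl.sense();p=np.array(s["tool_pos"]);R=np.array(s["ee_rot"])
f=lambda P:(proj("side",P)-[230,100]+.5)*5-.5
print("tcp, 40 back",f([p,p-.04*R[:,2],p+.012*R[:,1],p-.012*R[:,1]]).tolist())
print("lid centre level/ corners",f([ondish(x,.034,0,y)[0] for x,y in((0,0),(-.075,-.06),(-.075,.06),(.075,.06),(.075,-.06))]).tolist())
print("lid corners tipped .4",f([ondish(x,.034,.4,y)[0] for x,y in((-.075,-.06),(-.075,.06),(.075,.06),(.075,-.06))]).tolist())
print("base plate",f([PIV+[x,y,-.065] for x,y in((-.075,-.075),(-.075,.075),(.075,.075),(.075,-.075))]).tolist())
print(onz("side",(230+187/5,100+278/5),.087),onz("side",(230+380/5,100+278/5),.087),onz("side",(230+185/5,100+378/5),.0),onz("side",(230+381/5,100+378/5),.0))
```

```text
tcp, 40 back [[203.76796360356406, 237.85421434104575], [179.15439187135928, 200.32616793973386], [218.09629177538125, 232.97654630779687], [189.49002213708422, 242.71472966680645]]
lid centre level/ corners [[276.38694822108516, 212.18840751595476], [170.32810470210717, 266.7896147535576], [180.10477632093324, 161.74915163400212], [377.14579492252864, 160.31574431099597], [377.22558543350925, 265.01465483430025]]
lid corners tipped .4 [[163.8122411801093, 299.36152578402994], [173.76962700440328, 194.13992855664713], [351.22350992709454, 133.0118548742983], [349.99544736837277, 237.58012118176038]]
base plate [[182.4655373361652, 380.72374599641876], [187.85201151086466, 248.80384488717664], [376.17629969378595, 243.55334009727767], [382.1151389122822, 374.59612613364453]]
[0.4 0.2 0.1] [0.6 0.2 0.1] [0.4 0.2 0. ] [0.6 0.1 0. ]
```

Run:
```python
from h import *
st()
a=viewer.camera("wrist");b=viewer.camera("side")[110:190,250:330];t=viewer.camera("top")[200:270,220:300]
o=np.zeros((590,800,3),np.uint8)
o[:300,:480]=cv2.resize(a,(480,300),interpolation=cv2.INTER_AREA)
o[:320,480:]=cv2.resize(b,(320,320),interpolation=cv2.INTER_CUBIC)
o[322:322+268,480:480+306]=cv2.resize(t,(306,268),interpolation=cv2.INTER_CUBIC)
o[305:585,:480]=cv2.resize(a[90:300,140:500],(480,280),interpolation=cv2.INTER_CUBIC)
cv2.imwrite("pics/m3.png",np.clip(o.astype(float)*1.5,0,255).astype(np.uint8))
```

```text
t 5.0 p [0.4404 0.227  0.0739] R [[0.027, 0.92, 0.39], [1.0, -0.025, -0.011], [-0.0, 0.39, -0.921]] F [ 1.8 -0.9  2.1] w 0.0004 q [ 19. -13. 131. -12.  41.  28.]
```

View pics/m3.png

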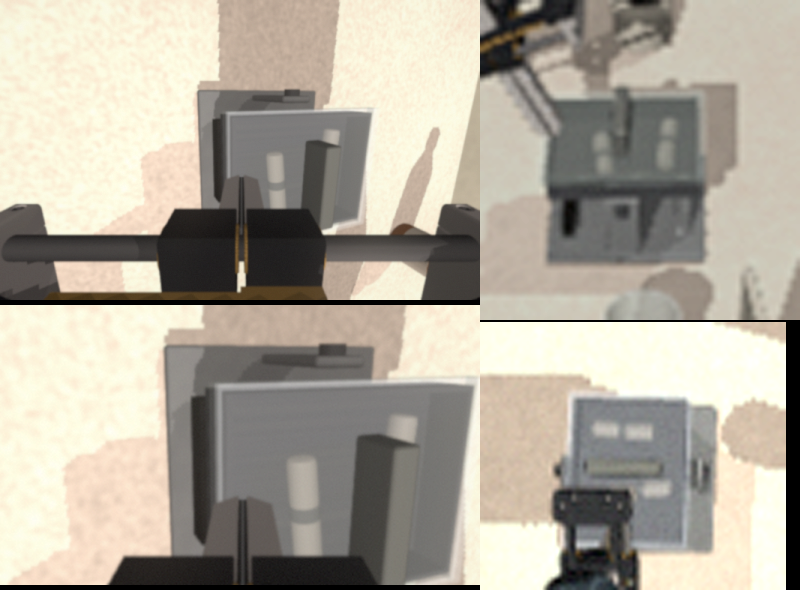

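The wrist crop shows the fingertips over the plate's left part, with the lid's far-left corner at about (296,151) and far-right at (498,144) in full pixels. I'll compare these with what each tilt would give.

Run:
```python
from h import *
np.set_printoptions(precision=0,suppress=True)
for th in(0,.1,.2,.3,.4,.5,.55):
    L=[ondish(x,z,th,y)[0] for x,y,z in((-.075,.06,.034),(.075,.06,.034),(.007,.035,.062),(-.007,.035,.062))]
    print(th,proj("wrist",L).tolist().__str__()[:0],np.round(proj("wrist",L)).tolist(),"side4x",np.round((proj("side",L)-[250,110])*4+[480,0]).tolist())
print("stand corner",proj("wrist",[PIV+[-.075,.075,-.065],PIV+[.075,.075,-.065]]), proj("wrist",[ctrl.sense()["tool_pos"]]))
```

```text
0  [[304.0, 150.0], [505.0, 144.0], [457.0, 194.0], [437.0, 196.0]] side4x [[542.0, 88.0], [700.0, 87.0], [627.0, 81.0], [612.0, 81.0]]
0.1  [[294.0, 149.0], [510.0, 144.0], [449.0, 195.0], [427.0, 197.0]] side4x [[540.0, 94.0], [696.0, 81.0], [620.0, 80.0], [605.0, 82.0]]
0.2  [[286.0, 148.0], [515.0, 145.0], [440.0, 196.0], [416.0, 197.0]] side4x [[538.0, 101.0], [691.0, 75.0], [613.0, 81.0], [599.0, 83.0]]
0.3  [[279.0, 147.0], [519.0, 146.0], [430.0, 197.0], [405.0, 197.0]] side4x [[537.0, 107.0], [686.0, 70.0], [607.0, 81.0], [593.0, 85.0]]
0.4  [[275.0, 146.0], [521.0, 147.0], [419.0, 197.0], [394.0, 197.0]] side4x [[537.0, 114.0], [679.0, 65.0], [600.0, 83.0], [587.0, 87.0]]
0.5  [[271.0, 145.0], [522.0, 148.0], [408.0, 197.0], [382.0, 197.0]] side4x [[538.0, 120.0], [673.0, 60.0], [594.0, 84.0], [581.0, 90.0]]
0.55  [[270.0, 145.0], [522.0, 148.0], [402.0, 197.0], [376.0, 196.0]] side4x [[539.0, 124.0], [669.0, 58.0], [591.0, 86.0], [579.0, 92.0]]
stand corner [[258. 124.]
 [414. 119.]] [[321. 236.]]
```

Run:
```python
from h import *
print(tri((320,237),(268.75,143.75),"wrist","side"))
for z in (.07,.08,.09,.1,.11): print(z,onz("side",(268.75,143.75),z),onz("wrist",(320,237),z))
# handle top: wrist right-far corner (453,193), side far end of handle (285.5,132)
print("handle far end",tri((442,193),(285.5,131.5),"wrist","side"))
print("handle start top/side",tri(T(76,205),(255+178/5.714,125+38/5.714)),tri(T(161,207),(255+172/5.714,125+100/5.714)))
s=ctrl.sense();print(s["joint_efforts"],s["wrist_torque"])
```

```text
[0.43540705 0.2316596  0.08701635]
0.07 [0.43346911 0.25149983 0.07      ] [0.4425329 0.2247737 0.07     ]
0.08 [0.43447429 0.23975233 0.08      ] [0.4384979  0.22884879 0.08      ]
0.09 [0.43547948 0.22800484 0.09      ] [0.43446291 0.23292389 0.09      ]
0.1 [0.43648467 0.21625734 0.1       ] [0.43042791 0.23699899 0.1       ]
0.11 [0.43748985 0.20450985 0.11      ] [0.42639292 0.24107408 0.11      ]
handle far end [0.49921747 0.25952926 0.12066018]
handle start top/side [0.49723941 0.25792267 0.12019428] [0.49349724 0.18410959 0.12998262]
[  0.18831799 -19.43199456 -28.01003337  -0.22167359  -0.80572581
   0.03527468] [-0.02824506  0.05667158  0.02561207]
```

Call:
apply_moves(
  targets=[
    [0, [0, -0.001, 0.002], [0, 0, 0]],
    [0, [0, -0.002, 0.004], [0, 0, 0]],
    [0, [0, -0.004, 0.006], [0, 0, 0]],
    [0, [0, -0.006, 0.008], [0, 0, 0]],
  ],
)

```text
time: 5.65
tool_pos: [0.4388, 0.2272, 0.0652]
ee_rot: [[0.028, 0.921, 0.388], [1.0, -0.026, -0.011], [0.0, 0.388, -0.922]]
contact_force: [-4.4, 0.6, 6.1]
gripper_width: 0.0002
```

Call:
apply_moves(
  targets=[
    [0, [0, 0, 0], [0, 0, 0]],
  ],
)

```text
time: 5.78
tool_pos: [0.4387, 0.2272, 0.0648]
ee_rot: [[0.028, 0.921, 0.388], [1.0, -0.026, -0.011], [0.0, 0.388, -0.922]]
contact_force: [-3.2, 1.3, 3.3]
gripper_width: 0.0004
```

Run:
```python
from h import *
st()
a=viewer.camera("wrist");b=viewer.camera("side")
cv2.imwrite("pics/w4f.png",a);cv2.imwrite("pics/s4f.png",b)
o=np.zeros((420,800,3),np.uint8)
o[:,:400]=cv2.resize(b[110:194,250:330],(400,420),interpolation=cv2.INTER_CUBIC)
o[:333,400:]=cv2.resize(a[90:300,250:502],(400,333),interpolation=cv2.INTER_CUBIC)
cv2.imwrite("pics/m4.png",np.clip(o.astype(float)*1.5,0,255).astype(np.uint8))
```

```text
t 5.78 p [0.4387 0.2272 0.0648] R [[0.028, 0.921, 0.388], [1.0, -0.026, -0.011], [0.0, 0.388, -0.922]] F [-3.2  1.3  3.3] w 0.0004 q [ 19. -12. 131. -12.  40.  29.]
```

View pics/m4.png

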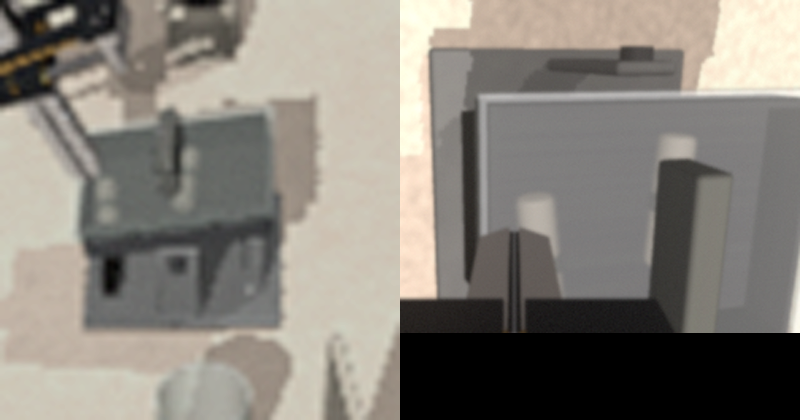

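The dish is now tipping, at about 0.2 rad with the bars rolling. But contact comes roughly 15–20 mm deeper than the TCP reading implies, so I'll check the tip offset on the stored images.

Run:
```python
from h import *
p=np.array([.154,-.631,.177]);R=np.array([[0.972,0.237,0],[0.237,-0.972,0.002],[0,-.002,-1]])
im=cv2.imread("pics/side0.png")
for dz in(0,-.019):
  for sy in(.047,.0595,-.047,-.0595):
    print(dz,sy,proj("side",[p+R@np.array([0,sy,dz])]).round(0))
w=cv2.resize(im[290:390,70:150],None,fx=5,fy=5,interpolation=cv2.INTER_CUBIC);cv2.imwrite("pics/g0.png",w)
s=ctrl.sense();p=np.array(s["tool_pos"]);R=np.array(s["ee_rot"])
for x in(0,.008):
  for z in(0,-.01,-.02): print("wrist",x,z,proj("wrist",[p+R@np.array([x,0,z])]).round(0))
rows([ondish(-.05,.034-.019,th) for th in(.3,.4,.5,.55,.6)])
```

```text
0 0.047 [[133. 385.]]
0 0.0595 [[133. 390.]]
0 -0.047 [[132. 346.]]
0 -0.0595 [[132. 341.]]
-0.019 0.047 [[130. 381.]]
-0.019 0.0595 [[130. 387.]]
-0.019 -0.047 [[130. 342.]]
-0.019 -0.0595 [[129. 337.]]
wrist 0 0 [[321. 236.]]
wrist 0 -0.01 [[321. 242.]]
wrist 0 -0.02 [[320. 248.]]
wrist 0.008 0 [[321. 225.]]
wrist 0.008 -0.01 [[321. 230.]]
wrist 0.008 -0.02 [[320. 235.]]
[-0.001, 0.005, 0.002] [0.099, -0.001, 0.001]
[-0.001, 0.003, 0.007] [-0.001, -0.001, 0.001]
[-0.001, 0.002, 0.012] [-0.101, -0.001, 0.001]
[-0.001, 0.001, 0.015] [-0.151, -0.001, 0.001]
[-0.001, 0.001, 0.017] [-0.201, -0.001, 0.001]
```

View pics/g0.png

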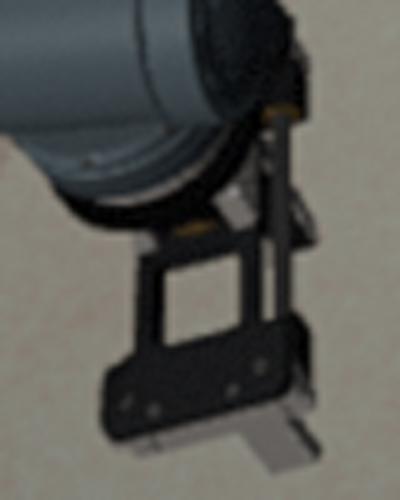

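Call:
apply_moves(
  targets=[
    [0, [0, 0, 0.002], [-0.02, 0, 0]],
    [0, [0, 0.001, 0.004], [-0.04, 0, 0]],
    [0, [0, 0.001, 0.006], [-0.06, 0, 0]],
    [0, [0, 0.001, 0.008], [-0.08, 0, 0]],
    [0, [0, 0.001, 0.01], [-0.1, 0, 0]],
    [0, [0, 0.001, 0.012], [-0.12, 0, 0]],
  ],
)

```text
time: 6.62
tool_pos: [0.4428, 0.2265, 0.0528]
ee_rot: [[0.029, 0.869, 0.494], [1.0, -0.024, -0.015], [-0.001, 0.494, -0.869]]
contact_force: [-9.0, 0.7, 4.2]
gripper_width: 0.0005
```

Call:
apply_moves(
  targets=[
    [0, [0, 0, 0.002], [-0.02, 0, 0]],
    [0, [0, 0, 0.004], [-0.04, 0, 0]],
    [0, [0, 0, 0.004], [-0.04, 0, 0]],
  ],
)

```text
time: 7.0
tool_pos: [0.4452, 0.2266, 0.0495]
ee_rot: [[0.027, 0.848, 0.529], [1.0, -0.023, -0.015], [-0.001, 0.529, -0.848]]
contact_force: [-0.1, 0.4, -0.2]
gripper_width: 0.0006
```

Run:
```python
from h import *
st();rows([ondish(-.05,.034-.019,th) for th in(.5,.55,.6)])
```

```text
t 7.0 p [0.4452 0.2266 0.0495] R [[0.027, 0.848, 0.529], [1.0, -0.023, -0.015], [-0.001, 0.529, -0.848]] F [-0.1  0.4 -0.2] w 0.0006 q [ 21. -12. 136. -26.  28.  43.]
[-0.0, 0.002, -0.004] [0.058, -0.001, 0.002]
[-0.0, 0.001, -0.002] [0.008, -0.001, 0.002]
[-0.0, 0.001, 0.001] [-0.042, -0.001, 0.002]
```

Call:
apply_moves(
  targets=[
    [0, [0, -0.001, 0.002], [-0.01, 0, 0]],
    [0, [0, -0.002, 0.004], [-0.02, 0, 0]],
    [0, [0, -0.002, 0.004], [-0.02, 0, 0]],
  ],
)

```text
time: 7.38
tool_pos: [0.4466, 0.2268, 0.0459]
ee_rot: [[0.028, 0.837, 0.547], [1.0, -0.023, -0.015], [-0.0, 0.547, -0.837]]
contact_force: [-0.0, 0.7, 0.7]
gripper_width: 0.0005
```

Call:
apply_moves(
  targets=[
    [0, [0, -0.001, 0.002], [0, 0, 0]],
    [0, [0, -0.002, 0.004], [0, 0, 0]],
    [0, [0, -0.002, 0.004], [0, 0, 0]],
  ],
)

```text
time: 7.75
tool_pos: [0.4471, 0.2268, 0.0436]
ee_rot: [[0.029, 0.837, 0.547], [1.0, -0.023, -0.017], [-0.002, 0.547, -0.837]]
contact_force: [-34.0, -5.3, 37.7]
gripper_width: 0.0006
```

Run:
```python
from h import *
st()
for z,th in((.034,.55),(.034,.45)):
    print(th,np.round((proj("side",[ondish(x,z,th,y)[0] for x,y in((-.075,-.06),(-.075,.06),(.075,.06),(.075,-.06))])-[250,110]+.5)*5))
a=viewer.camera("wrist");b=viewer.camera("side")
cv2.imwrite("pics/w5f.png",a);cv2.imwrite("pics/s5f.png",b)
o=np.zeros((420,800,3),np.uint8)
o[:,:400]=cv2.resize(b[110:194,250:330],(400,420),interpolation=cv2.INTER_CUBIC)
o[:333,400:]=cv2.resize(a[90:300,250:502],(400,333),interpolation=cv2.INTER_CUBIC)
cv2.imwrite("pics/m5.png",np.clip(o.astype(float)*1.5,0,255).astype(np.uint8))
```

```text
t 7.75 p [0.4471 0.2268 0.0436] R [[0.029, 0.837, 0.547], [1.0, -0.023, -0.017], [-0.002, 0.547, -0.837]] F [-34.   -5.3  37.7] w 0.0006 q [ 22. -11. 136. -29.  26.  47.]
0.55 [[ 67. 262.]
 [ 76. 157.]
 [239.  76.]
 [237. 180.]]
0.45 [[ 65. 254.]
 [ 75. 149.]
 [248.  81.]
 [246. 185.]]
```

That's the stop (force rose to 50 N). I'll back off at once.

Call:
apply_moves(
  targets=[
    [0, [0, 0, -0.006], [0, 0, 0]],
    [0, [0, 0, -0.03], [0, 0, 0]],
    [0, [0, 0, -0.06], [0, 0, 0]],
    [0.6, [0, 0, -0.06], [0, 0, 0]],
    [0.6, [0, 0, -0.06], [0, 0, 0]],
    [0.6, [0, 0, -0.06], [0, 0, 0]],
  ],
)

```text
time: 8.6
tool_pos: [0.414, 0.2272, 0.0905]
ee_rot: [[0.029, 0.838, 0.545], [1.0, -0.023, -0.016], [-0.001, 0.545, -0.838]]
contact_force: [-0.7, -0.4, 0.4]
gripper_width: 0.0271
```

Run:
```python
from h import *
import json
st()
a=viewer.camera("wrist");b=viewer.camera("side")
json.dump({k:np.array(v).tolist() for k,v in viewer.calibration("wrist").items()},open("w6.json","w"))
cv2.imwrite("pics/w6f.png",a);cv2.imwrite("pics/s6f.png",b)
o=np.zeros((590,800,3),np.uint8)
o[:420,:400]=cv2.resize(b[110:194,250:330],(400,420),interpolation=cv2.INTER_CUBIC)
o[:,400:]=cv2.resize(a[60:355,240:440],(400,590),interpolation=cv2.INTER_CUBIC)
cv2.imwrite("pics/m6.png",np.clip(o.astype(float)*1.5,0,255).astype(np.uint8))
for th in(.45,.55):
    L=[ondish(x,z,th,y)[0] for x,y,z in((-.075,.06,.034),(.075,.06,.034),(.007,.035,.062),(-.007,.035,.062),(-.007,-.035,.062),(.007,-.035,.062))]
    print(th,np.round((proj("wrist",L)-[240,60]+.5)*2+[400,0]).tolist(),np.round((proj("side",L)-[250,110]+.5)*5).tolist())
```

```text
t 8.6 p [0.414  0.2272 0.0905] R [[0.029, 0.838, 0.545], [1.0, -0.023, -0.016], [-0.001, 0.545, -0.838]] F [-0.7 -0.4  0.4] w 0.0271 q [ 24. -22. 139. -24.  35.  42.]
0.45 [[519.0, 166.0], [922.0, 164.0], [775.0, 248.0], [734.0, 249.0], [721.0, 445.0], [759.0, 442.0]] [[75.0, 149.0], [248.0, 81.0], [149.0, 107.0], [133.0, 113.0], [128.0, 175.0], [145.0, 168.0]]
0.55 [[509.0, 165.0], [926.0, 165.0], [758.0, 249.0], [715.0, 249.0], [703.0, 444.0], [742.0, 444.0]] [[76.0, 157.0], [239.0, 76.0], [141.0, 109.0], [126.0, 117.0], [122.0, 178.0], [138.0, 171.0]]
```

View pics/m6.png

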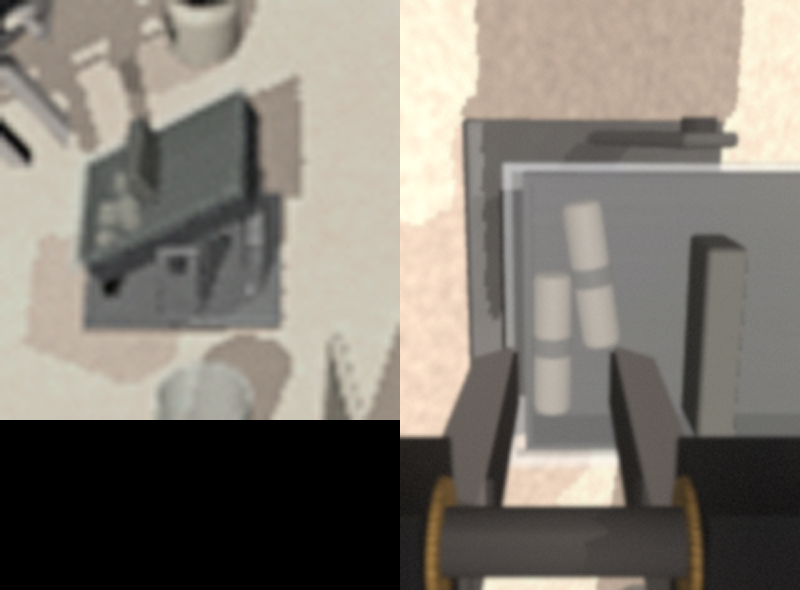

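The crop shows the dish fully tipped and both bars together by the low edge: one flat along it, the other leaning on it. The handle top is at (708–747, 250), about 3.5 mm towards low-x of the prediction. Now I'll compute the grasp.

Run:
```python
from h import *
D=dishframe(.55)
print("stop contact in dish frame",D.T@(np.array([.4471,.2268,.0436])-PIV))
s=ctrl.sense();print("now",D.T@(np.array(s["tool_pos"])-PIV))
X=-.0035
rows([ondish(X,z,.55) for z in(.07,.04,.03,.018)])
```

```text
stop contact in dish frame [-0.05290872  0.0006484   0.00733669]
now [-0.05652888  0.00017044  0.06479913]
[-0.0, 0.053, -0.004] [0.027, 0.0, 0.001]
[-0.0, 0.052, 0.026] [0.027, 0.0, 0.001]
[-0.0, 0.052, 0.036] [0.027, 0.0, 0.001]
[-0.0, 0.052, 0.048] [0.027, 0.0, 0.001]
```

Call:
apply_moves(
  targets=[
    [0.6, [0, 0, 0], [0, 0, 0]],
    [0.6, [0, 0, 0], [0, 0, 0]],
  ],
)

```text
time: 8.95
tool_pos: [0.4142, 0.2276, 0.0916]
ee_rot: [[0.028, 0.837, 0.547], [1.0, -0.023, -0.016], [-0.0, 0.547, -0.837]]
contact_force: [0.2, 0.3, 0.9]
gripper_width: 0.0548
```

Call:
apply_moves(
  targets=[
    [0.6, [0, 0.025, -0.003], [0.027, 0, 0]],
    [0.6, [0, 0.052, -0.003], [0.027, 0, 0]],
    [0.6, [0, 0.052, 0], [0.027, 0, 0]],
    [0.6, [0, 0.052, 0.02], [0.027, 0, 0]],
    [0.6, [0, 0.052, 0.036], [0.027, 0, 0]],
    [0.6, [0, 0.052, 0.042], [0.027, 0, 0]],
    [0.6, [0, 0.052, 0.042], [0.027, 0, 0]],
  ],
)

```text
time: 9.82
tool_pos: [0.4798, 0.2257, 0.0842]
ee_rot: [[0.028, 0.852, 0.523], [1.0, -0.023, -0.015], [-0.001, 0.523, -0.852]]
contact_force: [-0.2, -0.1, 0.2]
gripper_width: 0.0564
```

Run:
```python
from h import *
st();D=dishframe(.55);print("now",D.T@(np.array(ctrl.sense()["tool_pos"])-PIV));rows([ondish(-.0035,z,.55) for z in(.018,.014)])
```

```text
t 9.82 p [0.4798 0.2257 0.0842] R [[0.028, 0.852, 0.523], [1.0, -0.023, -0.015], [-0.001, 0.523, -0.852]] F [-0.2 -0.1  0.2] w 0.0564 q [ 19. -12. 131. -20.  32.  35.]
now [-0.00382901  0.00053276  0.02482129]
[-0.001, 0.0, 0.007] [0.0, -0.0, 0.002]
[-0.001, 0.0, 0.011] [0.0, -0.0, 0.002]
```

Call:
apply_moves(
  targets=[
    [0.6, [0, 0, 0.006], [0, 0, 0]],
    [0.6, [0, 0, 0.01], [0, 0, 0]],
    [0.6, [0, 0, 0.01], [0, 0, 0]],
  ],
)

```text
time: 10.2
tool_pos: [0.4859, 0.2257, 0.0764]
ee_rot: [[0.028, 0.851, 0.524], [1.0, -0.024, -0.015], [-0.0, 0.524, -0.852]]
contact_force: [-1.0, -0.5, -0.2]
gripper_width: 0.0565
```

Call:
apply_moves(
  targets=[
    [0, [0, 0, 0], [0, 0, 0]],
    [0, [0, 0, 0], [0, 0, 0]],
    [0, [0, 0, 0], [0, 0, 0]],
    [0, [0, 0, 0], [0, 0, 0]],
    [0, [0, 0, 0], [0, 0, 0]],
    [0, [0, 0, 0], [0, 0, 0]],
  ],
  grip_force=25,
)

```text
time: 10.95
tool_pos: [0.4859, 0.2257, 0.0766]
ee_rot: [[0.028, 0.851, 0.524], [1.0, -0.024, -0.015], [0.0, 0.524, -0.852]]
contact_force: [-1.5, 0.4, 1.4]
gripper_width: 0.0137
```

Call:
apply_moves(
  targets=[
    [0, [0, 0, -0.004], [0, 0, 0]],
    [0, [0, 0, -0.009], [0, 0, 0]],
    [0, [0, 0, -0.015], [0, 0, 0]],
    [0, [0, 0, -0.025], [0, 0, 0]],
    [0, [0, 0, -0.04], [0, 0, 0]],
    [0, [0, 0, -0.06], [0, 0, 0]],
    [0, [0, 0, -0.08], [0, 0, 0]],
    [0, [0, 0, -0.08], [0, 0, 0]],
  ],
)

```text
time: 11.95
tool_pos: [0.4445, 0.2275, 0.1468]
ee_rot: [[0.027, 0.849, 0.527], [1.0, -0.024, -0.013], [0.002, 0.527, -0.85]]
contact_force: [0.2, 0.4, -1.6]
gripper_width: 0.0136
```

Run:
```python
from h import *
st()
a=viewer.camera("wrist");b=viewer.camera("side");t=viewer.camera("top")
cv2.imwrite("pics/w7f.png",a);cv2.imwrite("pics/s7f.png",b);cv2.imwrite("pics/t7f.png",t)
# case measurement in top0: fit rim via dark mask
im=cv2.imread("pics/top0.png");g=im.max(2)
m=(g<120).astype(np.uint8);m[:, :340]=0;m[:,412:]=0;m[:200]=0;m[262:]=0
m=cv2.morphologyEx(m,cv2.MORPH_OPEN,np.ones((3,3),np.uint8))
cs=max(cv2.findContours(m,0,2)[0],key=cv2.contourArea)
r=cv2.minAreaRect(cs);print(r,cv2.contourArea(cs));B=cv2.boxPoints(r)
ap=cv2.approxPolyDP(cs,4,True)[:,0];print(ap.tolist())
for p in ap: print(onz("top",p,.06).round(4))
```

```text
t 11.95 p [0.4445 0.2275 0.1468] R [[0.027, 0.849, 0.527], [1.0, -0.024, -0.013], [0.002, 0.527, -0.85]] F [ 0.2  0.4 -1.6] w 0.0136 q [ 21. -23. 133. -18.  42.  33.]
((371.0782165527344, 226.68826293945312), (52.31473159790039, 55.23209762573242), 81.46923065185547) 2619.0
[[395, 200], [343, 205], [349, 256], [401, 247]]
[ 0.632  -0.2974  0.06  ]
[ 0.6164 -0.0976  0.06  ]
[ 0.4216 -0.1151  0.06  ]
[ 0.4518 -0.3112  0.06  ]
```

Run:
```python
from h import *
rows([([.42,.22,.22],down(YD,.3)),([.42,.2,.30],down(YD))])
```

```text
[-0.007, 0.02, -0.077] [0.251, -0.0, 0.002]
[-0.027, 0.062, -0.145] [0.551, -0.0, 0.002]
```

Call:
apply_moves(
  targets=[
    [0, [0, 0.005, -0.02], [0.03, 0, 0]],
    [0, [-0.002, 0.01, -0.05], [0.12, 0, 0]],
    [0, [-0.007, 0.02, -0.077], [0.25, 0, 0]],
    [0, [-0.015, 0.035, -0.1], [0.36, 0, 0]],
    [0, [-0.02, 0.048, -0.125], [0.46, 0, 0]],
    [0, [-0.027, 0.06, -0.145], [0.55, 0, 0]],
    [0, [-0.027, 0.06, -0.145], [0.55, 0, 0]],
    [0, [-0.027, 0.06, -0.145], [0.55, 0, 0]],
  ],
)

```text
time: 13.1
tool_pos: [0.4177, 0.2005, 0.2977]
ee_rot: [[0.028, 1.0, 0.0], [1.0, -0.028, -0.001], [-0.001, 0.0, -1.0]]
contact_force: [0.2, -0.7, -2.3]
gripper_width: 0.014
```

Run:
```python
from h import *
st()
rows([([.517,-.2,.25],down(98.2)),([.45,-.05,.3],down(48))])
# dish check: side image: bars & dish
```

```text
t 13.1 p [0.4177 0.2005 0.2977] R [[0.028, 1.0, 0.0], [1.0, -0.028, -0.001], [-0.001, 0.0, -1.0]] F [ 0.2 -0.7 -2.3] w 0.014 q [ 12. -16. 107.  -0.  89.  13.]
[-0.398, 0.11, 0.048] [-0.0, 0.001, -1.742]
[-0.25, 0.039, -0.002] [0.0, 0.001, -0.866]
```

Call:
apply_moves(
  targets=[
    [0, [-0.02, 0.003, 0], [0, 0, -0.1]],
    [0, [-0.055, 0.008, 0], [0, 0, -0.25]],
    [0, [-0.09, 0.012, 0], [0, 0, -0.4]],
    [0, [-0.13, 0.02, 0], [0, 0, -0.55]],
    [0, [-0.17, 0.03, 0], [0, 0, -0.7]],
    [0, [-0.21, 0.04, 0], [0, 0, -0.86]],
    [0, [-0.25, 0.05, 0], [0, 0, -1.02]],
    [0, [-0.29, 0.06, 0], [0, 0, -1.18]],
    [0, [-0.33, 0.075, 0], [0, 0, -1.34]],
    [0, [-0.36, 0.09, 0], [0, 0, -1.5]],
    [0, [-0.385, 0.1, 0.01], [0, 0, -1.65]],
    [0, [-0.398, 0.11, 0.02], [0, 0, -1.742]],
  ],
)

```text
time: 14.6
tool_pos: [0.5166, -0.2004, 0.2777]
ee_rot: [[-0.989, -0.146, 0.0], [-0.146, 0.989, 0.001], [-0.0, 0.001, -1.0]]
contact_force: [0.0, -0.3, -2.0]
gripper_width: 0.0137
```

Call:
apply_moves(
  targets=[
    [0, [0, 0, 0], [0, 0, 0]],
    [0, [0, 0, 0], [0, 0, 0]],
    [0, [0, 0, 0], [0, 0, 0]],
  ],
)

```text
time: 14.98
tool_pos: [0.5171, -0.1996, 0.2804]
ee_rot: [[-0.99, -0.143, 0.003], [-0.143, 0.99, -0.001], [-0.003, -0.001, -1.0]]
contact_force: [-0.3, -0.1, -2.0]
gripper_width: 0.0139
```

Run:
```python
from h import *
st();rows([([.517,-.2,.25],down(98.2))])
```

```text
t 14.97 p [ 0.5171 -0.1996  0.2804] R [[-0.99, -0.143, 0.003], [-0.143, 0.99, -0.001], [-0.003, -0.001, -1.0]] F [-0.3 -0.1 -2. ] w 0.0139 q [ -33.   -3.   97.    0.   86. -131.]
[0.0, -0.0, 0.03] [-0.001, 0.003, 0.0]
```

Call:
apply_moves(
  targets=[
    [0, [0, 0, 0.04], [0, 0, 0]],
    [0, [0, 0, 0.08], [0, 0, 0]],
    [0, [0, 0, 0.12], [0, 0, 0]],
    [0, [0, 0, 0.15], [0, 0, 0]],
    [0, [0, 0, 0.165], [0, 0, 0]],
    [0, [0, 0, 0.165], [0, 0, 0]],
    [0, [0, 0, 0.165], [0, 0, 0]],
  ],
)

```text
time: 15.85
tool_pos: [0.5186, -0.2009, 0.1167]
ee_rot: [[-0.99, -0.143, 0.005], [-0.143, 0.99, -0.002], [-0.004, -0.002, -1.0]]
contact_force: [0.2, 0.7, -1.6]
gripper_width: 0.014
```

Run:
```python
from h import *
st()
a=viewer.camera("wrist");b=viewer.camera("side")
cv2.imwrite("pics/w8f.png",a);cv2.imwrite("pics/s8f.png",b)
C=np.array([.517,-.2,0]);R=Ro.from_euler('z',8.2,degrees=True).as_matrix()
P=[C+R@np.array([x,y,.06]) for x,y in((-.08,.1),(-.08,-.1),(.08,-.1),(.08,.1),(-.08,0),(0,.1),(0,-.1))]
w=proj("wrist",P);s=proj("side",P);print(w.round(),s.round())
A=np.clip(a.astype(float)*1.6,0,255).astype(np.uint8)
for q in w: 
    if abs(q).max()<2000: cv2.circle(A,tuple(int(v) for v in q),3,(0,0,255),1)
z=cv2.resize(np.clip(b[150:290,240:360].astype(float)*1.6,0,255).astype(np.uint8),(343,400),interpolation=cv2.INTER_CUBIC)
for q in s: cv2.circle(z,tuple(int(v) for v in (q-[240,150])*400/140),3,(0,0,255),1)
o=np.zeros((400,800,3),np.uint8);o[:,:457]=cv2.resize(A,(457,286)).shape and cv2.copyMakeBorder(cv2.resize(A,(457,286),interpolation=cv2.INTER_AREA),0,114,0,0,0);o[:,457:]=z
cv2.imwrite("pics/m8.png",o)
```

```text
t 15.85 p [ 0.5186 -0.2009  0.1167] R [[-0.99, -0.143, 0.005], [-0.143, 0.99, -0.002], [-0.004, -0.002, -1.0]] F [ 0.2  0.7 -1.6] w 0.014 q [ -33.    5.  106.    0.   68. -131.]
[[451. 107.]
 [191. 107.]
 [209. 294.]
 [433. 294.]
 [321. 107.]
 [442. 208.]
 [201. 207.]] [[263. 219.]
 [271. 270.]
 [323. 261.]
 [311. 212.]
 [267. 243.]
 [287. 215.]
 [297. 265.]]
```

View pics/m8.png

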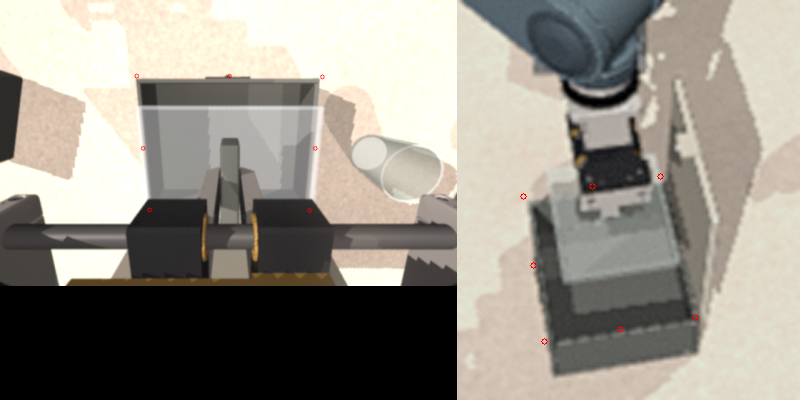

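The wrist overlay matches the near rim (observed 138–319 at row 80, predicted 137–322 at row 76). The case is about 3 mm further out than I had it, and its yaw and side-to-side centring are good. The lid hangs square over it, so I'm lowering.

Call:
apply_moves(
  targets=[
    [0, [-0.002, 0, 0.02], [0, 0, 0]],
    [0, [-0.002, 0, 0.045], [0, 0, 0]],
    [0, [-0.002, 0, 0.07], [0, 0, 0]],
    [0, [-0.002, 0, 0.09], [0, 0, 0]],
    [0, [-0.002, 0, 0.102], [0, 0, 0]],
    [0, [-0.002, 0, 0.108], [0, 0, 0]],
    [0, [-0.002, 0, 0.108], [0, 0, 0]],
    [0, [-0.002, 0, 0.108], [0, 0, 0]],
  ],
)

```text
time: 16.95
tool_pos: [0.5204, -0.2005, 0.0077]
ee_rot: [[-0.99, -0.143, 0.003], [-0.143, 0.99, -0.001], [-0.003, -0.001, -1.0]]
contact_force: [0.2, -0.7, -1.1]
gripper_width: 0.0136
```

Call:
apply_moves(
  targets=[
    [0, [0, 0, 0.002], [0, 0, 0]],
    [0, [0, 0, 0.004], [0, 0, 0]],
    [0, [0, 0, 0.004], [0, 0, 0]],
  ],
)

```text
time: 17.32
tool_pos: [0.5196, -0.2, 0.0028]
ee_rot: [[-0.99, -0.143, 0.002], [-0.143, 0.99, 0.0], [-0.002, -0.0, -1.0]]
contact_force: [0.6, -0.3, -1.4]
gripper_width: 0.0138
```

Call:
apply_moves(
  targets=[
    [0, [0, 0, 0.001], [0, 0, 0]],
    [0, [0, 0, 0.002], [0, 0, 0]],
    [0, [0, 0, 0.003], [0, 0, 0]],
    [0, [0, 0, 0.003], [0, 0, 0]],
  ],
)

```text
time: 17.82
tool_pos: [0.5196, -0.2, -0.0002]
ee_rot: [[-0.99, -0.143, 0.002], [-0.143, 0.99, 0.0], [-0.002, -0.0, -1.0]]
contact_force: [0.1, 0.7, -2.1]
gripper_width: 0.0136
```

Call:
apply_moves(
  targets=[
    [0, [0, 0, 0.001], [0, 0, 0]],
    [0, [0, 0, 0.002], [0, 0, 0]],
    [0, [0, 0, 0.002], [0, 0, 0]],
  ],
)

```text
time: 18.2
tool_pos: [0.5197, -0.2001, -0.0021]
ee_rot: [[-0.99, -0.143, 0.002], [-0.143, 0.99, -0.0], [-0.002, -0.0, -1.0]]
contact_force: [0.8, -0.5, -1.6]
gripper_width: 0.0136
```

Call:
apply_moves(
  targets=[
    [0, [0, 0, 0.001], [0, 0, 0]],
    [0, [0, 0, 0.002], [0, 0, 0]],
    [0, [0, 0, 0.002], [0, 0, 0]],
  ],
)

```text
time: 18.58
tool_pos: [0.5199, -0.2001, -0.0024]
ee_rot: [[-0.99, -0.143, 0.001], [-0.143, 0.99, 0.0], [-0.001, 0.0, -1.0]]
contact_force: [-4.7, 2.4, 11.1]
gripper_width: 0.0138
```

Call:
apply_moves(
  targets=[
    [0, [0, 0, 0.001], [0, 0, 0]],
    [0, [0, 0, 0.002], [0, 0, 0]],
    [0, [0, 0, 0.002], [0, 0, 0]],
  ],
)

```text
time: 18.95
tool_pos: [0.5199, -0.2, -0.0025]
ee_rot: [[-0.99, -0.143, -0.0], [-0.143, 0.99, 0.001], [0.0, 0.001, -1.0]]
contact_force: [-10.7, 7.2, 26.0]
gripper_width: 0.0136
```

The lid is on the floor at the height I predicted. I'll ease off, then release.

Call:
apply_moves(
  targets=[
    [0, [0, 0, -0.002], [0, 0, 0]],
    [0, [0, 0, -0.004], [0, 0, 0]],
    [0, [0, 0, -0.004], [0, 0, 0]],
  ],
)

```text
time: 19.32
tool_pos: [0.5199, -0.2002, -0.0022]
ee_rot: [[-0.99, -0.143, 0.003], [-0.143, 0.99, -0.0], [-0.002, -0.001, -1.0]]
contact_force: [1.7, -0.0, -1.2]
gripper_width: 0.0138
```

Call:
apply_moves(
  targets=[
    [0.2, [0, 0, 0], [0, 0, 0]],
    [0.4, [0, 0, 0], [0, 0, 0]],
    [0.4, [0, 0, 0], [0, 0, 0]],
    [0.4, [0, 0, 0], [0, 0, 0]],
    [0.4, [0, 0, -0.02], [0, 0, 0]],
    [0.4, [0, 0, -0.06], [0, 0, 0]],
    [0.4, [0, 0, -0.12], [0, 0, 0]],
    [0.4, [0, 0, -0.17], [0, 0, 0]],
    [0, [0, 0, -0.22], [0, 0, 0]],
    [0, [0, 0, -0.27], [0, 0, 0]],
    [0, [0, 0, -0.3], [0, 0, 0]],
    [0, [0, 0, -0.3], [0, 0, 0]],
  ],
)

```text
time: 20.82
tool_pos: [0.5203, -0.2007, 0.3022]
ee_rot: [[-0.99, -0.143, 0.008], [-0.143, 0.99, -0.004], [-0.008, -0.005, -1.0]]
contact_force: [-0.4, -0.2, -1.1]
gripper_width: 0.0018
```

Run:
```python
from h import *
st()
a=viewer.camera("wrist");cv2.imwrite("pics/w9f.png",a);b=viewer.camera("side");cv2.imwrite("pics/s9f.png",b)
C=np.array([.5205,-.2005,0]);R=Ro.from_euler('z',8.2,degrees=True).as_matrix()
# handle grey/brown blob within lid: print brightness profile across expected handle rows
P=[C+R@np.array([x,y,.045]) for x,y in((-.035,0),(.035,0),(0,.007),(0,-.007))];print(proj("wrist",P).round(1).tolist())
h=C+[0,0,0];c=proj("wrist",[C+R@np.array([-.02,0,.045])])[0].round().astype(int);print(c,a[c[1],c[0]-30:c[0]+31:2].max(1).tolist())
# case lid free edge
print(proj("wrist",[C+R@np.array([.08-.166*np.cos(t),y,.06+.166*np.sin(t)]) for t in(1.5,1.75) for y in(-.1,.1)]).round().tolist())
rows([([.60,-.19,.40],down(98.2))])
```

```text
t 20.82 p [ 0.5203 -0.2007  0.3022] R [[-0.99, -0.143, 0.008], [-0.143, 0.99, -0.004], [-0.008, -0.005, -1.0]] F [-0.4 -0.2 -1.1] w 0.0018 q [ -33.   -3.   95.    0.   88. -131.]
[[319.7, 148.8], [319.7, 198.0], [324.7, 173.9], [314.8, 173.9]]
[320 160] [89, 88, 88, 89, 88, 89, 87, 88, 88, 87, 89, 88, 87, 88, 79, 75, 73, 72, 69, 72, 87, 89, 89, 87, 88, 87, 88, 89, 88, 87, 89]
[[211.0, 277.0], [426.0, 278.0], [215.0, 315.0], [422.0, 315.0]]
[-0.082, -0.002, -0.103] [0.0, 0.001, 0.0]
```

The lid's handle shows upright and centred (columns 318–328 at row 160). Next I'll plan the closing arc.

```bash
cat >> h.py <<'E'
CC=np.array([.5205,-.2005,0]);RC=Ro.from_euler('z',8.2,degrees=True).as_matrix();DEL=.0245
def arc(th,r=.13,push=.002,a=.008):
    u=np.array([-np.cos(th),np.sin(th)]);n=np.array([np.sin(th),np.cos(th)])
    q=r*u+(.008-push)*n+[a,0]
    return CC+RC@np.array([.08+q[0],0,.06+q[1]-DEL]),down(98.2)
E
python3 - <<'E'
from h import *
b=CC+RC@np.array([.15,0,0])
rows([([b[0],b[1],.30],down(98.2)),([b[0],b[1],.155],down(98.2))])
p0=np.array([b[0],b[1],.155]);R0=down(98.2)
print("relative to behind pose")
for t in np.arange(1.75,-.01,-.125):print(round(t,3),(R0.T@(arc(t)[0]-p0)).round(3).tolist())
im=cv2.imread("pics/top0.png")
print("bottle",onz("top",(314,155),.15),tri((314,160),(372,175)))
E
```

```text
[-0.152, -0.001, -0.002] [0.0, 0.001, 0.0]
[-0.151, -0.001, 0.143] [0.0, 0.001, 0.0]
relative to behind pose
1.75 [0.033, 0.0, -0.007]
1.625 [0.049, 0.0, -0.01]
1.5 [0.065, -0.0, -0.011]
1.375 [0.081, 0.0, -0.009]
1.25 [0.097, 0.0, -0.006]
1.125 [0.113, -0.0, -0.0]
1.0 [0.127, 0.0, 0.007]
0.875 [0.141, -0.0, 0.016]
0.75 [0.153, 0.0, 0.026]
0.625 [0.164, -0.0, 0.039]
0.5 [0.173, -0.0, 0.052]
0.375 [0.181, 0.0, 0.066]
0.25 [0.186, -0.0, 0.082]
0.125 [0.19, -0.0, 0.097]
0.0 [0.192, 0.0, 0.113]
bottle [0.79041361 0.00830493 0.15      ] [0.78589579 0.0098737  0.12261747]
```

Call:
apply_moves(
  targets=[
    [0, [-0.04, 0, -0.005], [0, 0, 0]],
    [0, [-0.08, 0, -0.005], [0, 0, 0]],
    [0, [-0.12, 0, -0.002], [0, 0, 0]],
    [0, [-0.152, 0, 0], [0, 0, 0]],
    [0, [-0.152, 0, 0], [0, 0, 0]],
    [0, [-0.152, 0, 0.05], [0, 0, 0]],
    [0, [-0.152, 0, 0.1], [0, 0, 0]],
    [0, [-0.152, 0, 0.143], [0, 0, 0]],
    [0, [-0.152, 0, 0.143], [0, 0, 0]],
    [0, [-0.152, 0, 0.143], [0, 0, 0]],
  ],
)

```text
time: 22.18
tool_pos: [0.6701, -0.1789, 0.157]
ee_rot: [[-0.99, -0.142, 0.004], [-0.142, 0.99, -0.001], [-0.004, -0.002, -1.0]]
contact_force: [0.8, -0.7, 0.1]
gripper_width: 0.0005
```

Call:
apply_moves(
  targets=[
    [0, [0.02, 0, 0], [0, 0, 0]],
    [0, [0.033, 0, -0.007], [0, 0, 0]],
    [0, [0.049, 0, -0.01], [0, 0, 0]],
    [0, [0.065, 0, -0.011], [0, 0, 0]],
    [0, [0.081, 0, -0.009], [0, 0, 0]],
    [0, [0.097, 0, -0.006], [0, 0, 0]],
  ],
)

```text
time: 22.92
tool_pos: [0.574, -0.1929, 0.1629]
ee_rot: [[-0.99, -0.143, 0.005], [-0.143, 0.99, -0.002], [-0.005, -0.002, -1.0]]
contact_force: [1.4, 0.6, 0.3]
gripper_width: 0.0006
```

Call:
apply_moves(
  targets=[
    [0, [0, 0, 0], [0, 0, 0]],
  ],
)

```text
time: 23.05
tool_pos: [0.5733, -0.1925, 0.162]
ee_rot: [[-0.99, -0.142, 0.003], [-0.142, 0.99, -0.001], [-0.003, -0.001, -1.0]]
contact_force: [0.8, -0.1, 0.6]
gripper_width: 0.0008
```

Run:
```python
from h import *
st();rows([arc(t) for t in np.arange(1.25,-.01,-.125)])
```

```text
t 23.05 p [ 0.5733 -0.1925  0.162 ] R [[-0.99, -0.142, 0.003], [-0.142, 0.99, -0.001], [-0.003, -0.001, -1.0]] F [ 0.8 -0.1  0.6] w 0.0008 q [ -29.    9.   97.    0.   74. -127.]
[0.001, -0.0, 0.001] [-0.001, 0.003, -0.001]
[0.016, -0.0, 0.007] [-0.001, 0.003, -0.001]
[0.031, -0.0, 0.014] [-0.001, 0.003, -0.001]
[0.044, -0.0, 0.023] [-0.001, 0.003, -0.001]
[0.057, -0.0, 0.033] [-0.001, 0.003, -0.001]
[0.067, -0.0, 0.045] [-0.001, 0.003, -0.001]
[0.077, -0.0, 0.059] [-0.001, 0.003, -0.001]
[0.084, -0.0, 0.073] [-0.001, 0.003, -0.001]
[0.09, -0.0, 0.088] [-0.001, 0.003, -0.001]
[0.094, -0.0, 0.104] [-0.001, 0.003, -0.001]
[0.096, -0.0, 0.12] [-0.001, 0.003, -0.001]
```

Call:
apply_moves(
  targets=[
    [0, [0.016, 0, 0.006], [0, 0, 0]],
    [0, [0.031, 0, 0.014], [0, 0, 0]],
    [0, [0.044, 0, 0.023], [0, 0, 0]],
    [0, [0.057, 0, 0.033], [0, 0, 0]],
    [0, [0.067, 0, 0.045], [0, 0, 0]],
    [0, [0.077, 0, 0.059], [0, 0, 0]],
    [0, [0.084, 0, 0.073], [0, 0, 0]],
    [0, [0.089, 0, 0.084], [0, 0, 0]],
    [0, [0.089, 0, 0.084], [0, 0, 0]],
  ],
)

```text
time: 24.18
tool_pos: [0.4849, -0.2044, 0.0755]
ee_rot: [[-0.99, -0.142, -0.0], [-0.142, 0.99, 0.002], [-0.0, 0.002, -1.0]]
contact_force: [1.0, -0.2, -0.6]
gripper_width: 0.0005
```

Run:
```python
from h import *
st();rows([arc(t) for t in(.3,.2,.1,0)])
b=viewer.camera("side");cv2.imwrite("pics/s10f.png",b)
```

```text
t 24.18 p [ 0.4849 -0.2044  0.0755] R [[-0.99, -0.142, -0.0], [-0.142, 0.99, 0.002], [-0.0, 0.002, -1.0]] F [ 1.  -0.2 -0.6] w 0.0005 q [ -35.    4.  112.    0.   64. -133.]
[-0.001, -0.001, -0.004] [0.002, 0.0, -0.0]
[0.002, -0.001, 0.008] [0.002, 0.0, -0.0]
[0.005, -0.001, 0.021] [0.002, 0.0, -0.0]
[0.006, -0.001, 0.034] [0.002, 0.0, -0.0]
```

Call:
apply_moves(
  targets=[
    [0, [0.002, 0, 0.007], [0, 0, 0]],
    [0, [0.004, 0, 0.014], [0, 0, 0]],
    [0, [0.005, 0, 0.02], [0, 0, 0]],
    [0, [0.005, 0, 0.02], [0, 0, 0]],
  ],
)

```text
time: 24.72
tool_pos: [0.4805, -0.2053, 0.056]
ee_rot: [[-0.99, -0.143, 0.001], [-0.143, 0.99, 0.001], [-0.001, 0.001, -1.0]]
contact_force: [0.1, -0.6, 0.9]
gripper_width: 0.0002
```

Call:
apply_moves(
  targets=[
    [0, [0.001, 0, 0.002], [0, 0, 0]],
    [0, [0.001, 0, 0.004], [0, 0, 0]],
    [0, [0.001, 0, 0.006], [0, 0, 0]],
    [0, [0.001, 0, 0.006], [0, 0, 0]],
  ],
)

```text
time: 25.22
tool_pos: [0.48, -0.2057, 0.0506]
ee_rot: [[-0.99, -0.143, 0.002], [-0.143, 0.99, 0.0], [-0.002, -0.0, -1.0]]
contact_force: [-0.3, -0.4, -0.3]
gripper_width: 0.0002
```

Call:
apply_moves(
  targets=[
    [0, [0, 0, 0.002], [0, 0, 0]],
    [0, [0, 0, 0.004], [0, 0, 0]],
    [0, [0, 0, 0.004], [0, 0, 0]],
  ],
)

```text
time: 25.6
tool_pos: [0.4798, -0.2059, 0.0474]
ee_rot: [[-0.99, -0.143, 0.001], [-0.143, 0.99, -0.0], [-0.001, -0.0, -1.0]]
contact_force: [-2.8, 1.0, 4.9]
gripper_width: 0.0007
```

Call:
apply_moves(
  targets=[
    [0, [0, 0, 0.002], [0, 0, 0]],
    [0, [0, 0, 0.004], [0, 0, 0]],
    [0, [0, 0, 0.004], [0, 0, 0]],
  ],
)

```text
time: 25.98
tool_pos: [0.48, -0.2057, 0.0425]
ee_rot: [[-0.99, -0.143, 0.002], [-0.143, 0.99, 0.0], [-0.002, -0.0, -1.0]]
contact_force: [-0.9, -0.0, -0.7]
gripper_width: 0.0005
```

Run:
```python
from h import *
st();b=viewer.camera("side");cv2.imwrite("pics/s11f.png",b)
# white case-lid blob in side view: change vs start near shut-lid area
for th in(0,.05,.1):
    P=[CC+RC@np.array([.08-.166*np.cos(th)+.008*np.sin(th),y,.06+.166*np.sin(th)+.008*np.cos(th)]) for y in(-.1,.1)]
    print(th,proj("side",P).round(1).tolist())
p=proj("side",[CC+RC@np.array([-.0,-.07,.068])])[0];print(p)
for y in(225,235,245,255,265): print(y,b[y,245:345:4].max(1).tolist())
```

```text
t 25.98 p [ 0.48   -0.2057  0.0425] R [[-0.99, -0.143, 0.002], [-0.143, 0.99, 0.0], [-0.002, -0.0, -1.0]] F [-0.9 -0.  -0.7] w 0.0005 q [ -36.    7.  113.    0.   60. -134.]
0 [[269.6, 268.4], [262.2, 217.6]]
0.05 [[269.6, 266.8], [262.2, 215.9]]
0.1 [[269.8, 265.1], [262.3, 214.2]]
[296.7271981  255.65734147]
225 [138, 139, 137, 139, 140, 131, 81, 26, 23, 24, 27, 24, 68, 93, 110, 110, 132, 132, 46, 105, 138, 140, 138, 139, 139]
235 [138, 138, 138, 139, 132, 113, 135, 19, 22, 38, 75, 94, 105, 132, 131, 131, 131, 132, 133, 103, 105, 139, 138, 139, 139]
245 [138, 139, 128, 130, 127, 127, 115, 115, 114, 127, 132, 133, 131, 132, 131, 131, 131, 132, 132, 76, 107, 113, 138, 138, 138]
255 [138, 136, 131, 131, 130, 129, 114, 131, 131, 131, 132, 132, 131, 131, 131, 132, 131, 131, 131, 133, 94, 131, 139, 138, 138]
265 [133, 131, 133, 131, 131, 128, 122, 130, 131, 131, 131, 133, 132, 134, 113, 86, 63, 56, 57, 58, 94, 139, 138, 138, 138]
```

The force peaked and then fell to nothing, so the catch seems passed. I'll press on until it's firm.

Call:
apply_moves(
  targets=[
    [0, [0, 0, 0.002], [0, 0, 0]],
    [0, [0, 0, 0.003], [0, 0, 0]],
    [0, [0, 0, 0.003], [0, 0, 0]],
  ],
)

```text
time: 26.4
tool_pos: [0.4802, -0.2059, 0.041]
ee_rot: [[-0.99, -0.143, 0.002], [-0.143, 0.99, 0.0], [-0.002, -0.0, -1.0]]
contact_force: [-4.5, 2.8, 9.9]
gripper_width: 0.0004
```

Call:
apply_moves(
  targets=[
    [0, [0, 0, 0.001], [0, 0, 0]],
    [0, [0, 0, 0.002], [0, 0, 0]],
    [0, [0, 0, 0.002], [0, 0, 0]],
  ],
)

```text
time: 26.78
tool_pos: [0.4803, -0.2059, 0.0408]
ee_rot: [[-0.99, -0.143, 0.001], [-0.143, 0.99, 0.0], [-0.001, 0.0, -1.0]]
contact_force: [-8.8, 5.9, 21.9]
gripper_width: 0.0008
```

Firm stop: 22 N with no motion, at the height of the shut lid and above the catch force. Now I'll retract and check.

Call:
apply_moves(
  targets=[
    [0, [0, 0, -0.004], [0, 0, 0]],
    [0, [0, 0, -0.03], [0, 0, 0]],
    [0, [0.02, 0, -0.08], [0, 0, 0]],
    [0, [0.05, 0, -0.13], [0, 0, 0]],
    [0, [0.09, 0, -0.18], [0, 0, 0]],
    [0, [0.12, 0, -0.22], [0, 0, 0]],
    [0, [0.12, 0, -0.22], [0, 0, 0]],
    [0, [0.12, 0, -0.22], [0, 0, 0]],
  ],
)

```text
time: 27.78
tool_pos: [0.3607, -0.2226, 0.2565]
ee_rot: [[-0.99, -0.143, 0.001], [-0.143, 0.99, 0.001], [-0.002, 0.001, -1.0]]
contact_force: [0.5, 1.1, -0.2]
gripper_width: 0.0005
```

Run:
```python
from h import *
st();b=viewer.camera("side");t=viewer.camera("top");cv2.imwrite("pics/s12f.png",b);cv2.imwrite("pics/t12f.png",t)
b0=cv2.imread("pics/side0.png");s6=cv2.imread("pics/s6f.png")
# shut lid corners in side view (bright low-sat quad), calibrated bias known about (+2.5,+3) px
for th in(0,.08,.15):
    P=[CC+RC@np.array([.08-.166*np.cos(th)+.008*np.sin(th),y,.06+.166*np.sin(th)+.008*np.cos(th)]) for y in(-.1,.1)]
    print(th,"side",proj("side",P).round(1).tolist(),"top",proj("top",P).round(1).tolist())
g=b.max(2)
print("column down near the free edge, side x=285:",g[195:300:1,285].tolist())
print("x=300",g[255:300,300].tolist())
# bystanders/dish moved? mean diff in regions
for n,(y0,y1,x0,x1) in dict(bottle=(165,210,358,388),jar=(98,125,280,302),beaker=(178,215,278,304),tipbox=(320,370,270,326)).items():
    print(n,cv2.absdiff(b,b0)[y0:y1,x0:x1].mean().round(2))
print("dish vs just after tipping",cv2.absdiff(b,s6)[125:180,262:312].mean().round(2))
d=b[125:180,262:312];hsv=d.min(2);m=(hsv>105)&(d.max(2)-d.min(2)<25)
# bars: bright blobs in tipped dish frame -> positions on the floor plane
P=[PIV+dishframe(.55)@np.array(q) for q in((-.067,-.052,.03),(-.067,.052,.03),(.067,.052,.03),(.067,-.052,.03))]
poly=proj("side",P);M=np.zeros(g.shape,np.uint8);cv2.fillConvexPoly(M,poly.astype(np.int32),1)
print("poly",poly.round().tolist());th=np.percentile(g[M>0],85);print("p85",th,"max",g[M>0].max())
n,l,stt,c=cv2.connectedComponentsWithStats(((g>max(th,90))&(M>0)).astype(np.uint8));print(stt[1:].tolist(),c[1:].round(1).tolist())
# inverse: pixel-> dish frame on z=.011
D=dishframe(.55)
for q in c[1:]:
    o,dd=ray("side",q);o=D.T@(o-PIV);dd=D.T@dd;k=(.011-o[2])/dd[2];print((o+k*dd).round(3))
```

```text
t 27.77 p [ 0.3607 -0.2226  0.2565] R [[-0.99, -0.143, 0.001], [-0.143, 0.99, 0.001], [-0.002, 0.001, -1.0]] F [ 0.5  1.1 -0.2] w 0.0005 q [ -47.  -22.  115.    0.   87. -145.]
0 side [[269.6, 268.4], [262.2, 217.6]] top [[401.5, 247.4], [348.8, 256.0]]
0.08 side [[269.7, 265.8], [262.2, 214.9]] top [[402.1, 246.8], [348.9, 255.5]]
0.15 side [[270.1, 263.4], [262.5, 212.5]] top [[402.6, 246.1], [349.0, 254.8]]
column down near the free edge, side x=285: [110, 106, 105, 102, 99, 99, 99, 104, 112, 118, 119, 116, 111, 108, 114, 112, 83, 81, 79, 79, 96, 122, 131, 130, 131, 130, 130, 130, 130, 131, 130, 130, 131, 130, 130, 130, 130, 130, 129, 130, 129, 129, 130, 131, 130, 130, 129, 131, 130, 130, 130, 129, 129, 130, 129, 130, 130, 130, 130, 130, 130, 129, 129, 130, 129, 130, 130, 129, 130, 129, 131, 134, 132, 103, 65, 58, 57, 57, 59, 58, 58, 59, 56, 56, 72, 110, 129, 128, 126, 126, 127, 125, 127, 133, 137, 137, 136, 136, 136, 137, 137, 137, 136, 136, 136]
x=300 [129, 129, 130, 130, 130, 130, 130, 130, 130, 130, 123, 88, 56, 56, 59, 58, 59, 59, 59, 58, 56, 57, 89, 127, 129, 125, 124, 124, 124, 125, 129, 137, 136, 136, 139, 139, 136, 137, 136, 136, 136, 137, 136, 136, 136]
bottle 5.34
jar 32.64
beaker 7.38
tipbox 4.83
dish vs just after tipping 13.9
poly [[265.0, 160.0], [267.0, 142.0], [296.0, 128.0], [296.0, 146.0]]
p85 92.0 max 142
[[265, 127, 31, 34, 60], [273, 145, 3, 3, 6], [270, 150, 3, 5, 13], [269, 156, 4, 3, 7]] [[273.9, 141.3], [273.8, 145.8], [271.0, 152.3], [270.4, 156.9]]
[-0.048  0.064  0.011]
[-0.047  0.036  0.011]
[-0.058  0.005  0.011]
[-0.06  -0.02   0.011]
```

Run:
```python
from h import *
b=cv2.imread("pics/s12f.png");b0=cv2.imread("pics/side0.png");t=cv2.imread("pics/t12f.png");t0=cv2.imread("pics/top0.png")
def blk(im,r,thr):
    y0,y1,x0,x1=r;g=im[y0:y1,x0:x1].max(2)
    n,l,s,c=cv2.connectedComponentsWithStats((g<thr).astype(np.uint8));i=1+s[1:,4].argmax();return (c[i]+[x0,y0]).round(1).tolist(),int(s[i,4])
for n,im in(("t0",t0),("t12",t)): print(n,"jar cap",blk(im,(225,248,175,202),60))
for n,im in(("s0",b0),("s12",b)): print(n,"jar cap",blk(im,(92,118,275,306),50),im[112,275:306:2].max(1).tolist())
w=[proj("side",[CC+RC@np.array([x,-.1,z]) for z in(.06,0)])[:,1] for x in(-.07,0,.07)];print("wall rows predicted",[round(float(a[1]-a[0]),1) for a in w])
g=b.max(2)
for x in(275,280,290,300,310,318):
    col=g[255:295,x];d=np.where(col<95)[0];print(x,255+d.min() if len(d) else None,len(d))
# dish rim angle: now, from side, far edge right-top vs left
for nme in("s6f","s7f","s12f"):
    im=cv2.imread(f"pics/{nme}.png");print(nme,blk(im,(125,182,262,308),75))
```

```text
t0 jar cap ([187.1, 235.6], 170)
t12 jar cap ([187.3, 235.6], 181)
s0 jar cap ([289.9, 105.6], 103) [144, 143, 142, 143, 114, 142, 145, 136, 135, 131, 121, 87, 107, 135, 143, 143]
s12 jar cap ([289.8, 105.9], 117) [100, 104, 103, 104, 72, 77, 78, 74, 70, 71, 73, 71, 104, 102, 102, 102]
wall rows predicted [11.1, 11.1, 11.1]
275 270 12
280 270 11
290 268 11
300 266 12
310 265 11
318 263 12
s6f ([286.3, 153.6], 1298)
s7f ([286.3, 153.6], 1306)
s12f ([286.2, 153.5], 1320)
```

```bash
python3 -c "
from station import ctrl
print(ctrl.hand_in())"
```

```text
the job is handed in; nothing more can be done
None
```

The job is done and handed in at about 28 s on the robot's clock, but it reported no verdict. I pressed the dish to its stop through the lid and lifted the lid off. I then set it flat in the case with its handle up, and pressed the case lid past its catch until it was shut.

**Last checks:**
- **Dish:** it is still tipped. Its outline in the side view has not changed since the tipping.
- **Stir bars:** in the picture taken after tipping, both bars lie together at the low edge. One lies flat along it; the other leans slightly askew against the first. The last image puts the bar spots that can be told apart 45–60 mm to the low side. One blob merged with the dish rim and could not be read.
- **Dish lid:** it touched the case floor at the height I expected and was released there, not dropped. A wrist-camera check straight afterwards showed the handle upright and centred.
- **Case lid:** after the catch gave way it held firm under 22 N at the shut height. The case wall then showed its full height, with no gap along the edge.
- **Bystanders:** the jar's cap is where it started. The bottle, beaker and tip box show only small image changes, which look like shadow.

**Disagreements:**
- Contact came about 19–27 mm deeper than the reported TCP position implied, so I worked from the measured offset. My first presses met nothing because of this.
- Reaching the dish stop put about 50 N on the fingertips for a moment, below the 120 N wrist limit; I backed off at once.
- The side camera differed from the wrist camera by 5–10 mm, so I relied on the wrist camera.

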